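Clamp a sample board in a bench screw press with a tommy bar

TASK

Take the tommy bar from its rest and use it in the holes of the press's collar, moving it from hole to hole, to turn the collar clockwise seen from above until the sample board on the rising platen is clamped firmly against the head, without forcing it. Then pull the bar out and lay it back on its rest as it was, leaving the things around in their places.

Things in the scene. Friction and masses are not known exactly. Their poses are not given: they have to be found in the camera images.
- press: Grey bench screw press standing fixed on the worktop: round foot, pillar, flange 134 mm across (top 174 mm up), and a column 82 mm behind the screw axis. Origin: on the upright screw axis, at the worktop. Its x axis points from the open front to the column; z up. Two steel stop pins on the flange, 61 mm from the axis and 60 deg either side of the front (-x), stop the bar's swing at about 50 deg from the front.
- collar: Steel collar on the press, 100 mm across, 48 mm high. Origin: its centre on the screw axis, 202 mm above the worktop, which is also the height of its six level radial holes (15 mm wide, 19 mm high, rounded mouths; bottom 14 mm from the axis). One hole points along its own x axis, the others every 60 deg; z up. Clockwise from above raises the platen 40 mm per turn; it turns stiffly (0.5 N m) and stays where left.
- head: Grey arm of the press, fixed on the column, with a round steel pressing pad of 60 mm diameter. Origin: centre of the pad's flat underside, on the screw axis. It is 12 to 17 mm above the sample board at the start; its height differs from time to time. Once the board meets it, the resistance at the bar climbs steeply within about 10 to 15 deg: a push of about 15 N at the handle is firm (free turning takes 5 to 9 N), 40 N is forcing.
- sample: Grey sample board 54 x 102 x 13 mm lying loose on the platen. Origin: centre of its underside; long side along its y axis.
- platen_top (a point): Centre of the top of the platen (steel plate 62 x 84 x 10 mm on the screw), on the screw axis. It rises as the collar is turned and does not itself turn.
- bar_grip (a point): Tommy bar, 150 mm long: a straight steel rod of 12 mm diameter with round tip, and at the other end a black square handle 62 mm long, 16 x 16 mm. This point is the centre of the handle, 119 mm from the tip and 31 mm from the other end. Its x axis runs along the bar toward the tip; y level, z up when lying on the rest. Weight about 0.16 kg, most of it in the rod.
- bar_tip (a point): The very tip of the tommy bar's rod. In a hole, it can come to 14 mm from the screw axis.
- rest_grip (a point): Where the handle's centre lies when the bar is on its rest, 124 mm above the worktop. The rest, fixed on the worktop, is a dark steel stand with two open-topped forks 40 and 96 mm from this point along its x axis, which hold the rod (handle overhangs freely). x axis: direction of the bar's tip. Forks: tops 135 mm above the worktop, 14 mm wide at the bottom, about 30 mm at the top.
- thickness_gauge: Fixed obstacle: gauge on a stand, 80 x 160 mm in plan, its top 430 mm above the worktop, on the left end of a long white fixture (160 mm high) that runs to the right. Origin: under the stand. Behind and left of the bar's rest stands a fixed white post 135 mm high; behind the press, a wall of stacked boards 380 mm high; at the robot's right, beyond the fixture's near side, a monitor 490 mm high.
- wash_bottle: Bystander: wash bottle 62 x 74 x 190 mm on the worktop. Origin: centre of its underside.
- parts_tray: Bystander: shallow green tray with spare small parts, 75 x 112 x 18 mm, on the worktop. Origin: centre of its underside.
- sample_long: Bystander: grey board 54 x 151 x 13 mm lying on the worktop. Origin: centre of its underside.

How it is judged:
By the outcome, as a careful person would: the job done as asked, in the order asked, and still so for the second after the job is handed in, with the robot touching nothing.
It also fails if it takes over 70 s, if anything falls off the work surface, if the arm or the gripper's body presses on something with over 40 N, if the wrist force passes 120 N, or if a joint passes its speed limit or range.

ROBOT

A 6-joint arm with a two-finger parallel gripper is mounted at the origin on the work surface; the furniture and walls round the work are solid. World frame = base frame: x ahead of the robot, y to its left, z up, the work surface at z = 0. Lengths are in m, angles in rad, forces in N, time in s.
With the tool pointing down it reaches from about 0.3 to 0.95 m from the base axis. Payload 3.1 kg.
Tool frame: the origin (TCP) lies on the centre line of the jaws, within the pads' length; the fingertips stand 17 mm ahead of it and the grasp point (between the pads) lies 2 mm behind it; z points along the fingers, x is the direction in which the jaws open and shut, and the axes are right-handed (so a half turn about z gives the same grasp; the last joint's range is limited). The gripper opens to 85 mm and grips with 20 to 120 N. Pads are 22 mm wide; open, the fingers measure 114 mm over their backs; the gripper's body (76 mm by 85 mm) begins 54 mm behind the grasp point. The pads swing forward as they close: fully open they stand 13 mm farther back than shut.
Start: joints at [1.233, 0.308, 1.634, -0, 1.2, -0.07], TCP at [0.165, 0.603, 0.223] pointing down, gripper open.
Joint ranges: [-3.06, 3.06], [-0.79, 1.96], [0.05, 2.63], [-1.19, 4.34], [0.05, 2.64], [-2.94, 2.94]. Speed limits (rad/s): [2.79, 2.79, 3.14, 3.14, 3.14, 3.14].

INTERFACE

Orientations are given as a 3x3 rotation matrix whose columns are the frame's x, y, z axes.
In Python, from plant import robot gives the robot as it stands.
- The arm moves only by the tool jog_arm, never from a script. Its argument "moves" is a list that holds one entry, the list of rows, each a list of 7 numbers: the shift along the tool's x, y, z in m, then the turn, a rotation vector about the tool's x, y, z in rad, then the gripper's target within -1 to 1 (fully open at 1, half-way at 0, shut at -1). In form: [[[x, y, z, rx, ry, rz, hand], ...]]. A call has 1 to 20 rows; each row shifts and turns the pose as measured when the row begins, along the tool's axes as they then stand; what a row does not reach is not made up. A row lasts 1/10 s, in which the tool goes at most 50 mm and 8.59 degrees, less where a joint would pass 70% of its speed; a pose out of reach is approached as far as the arm can. A call with a gripper value outside its range is refused whole. The fingers move at their own pace and stop on an object; "force" is the grip in N (left out, the last holds). Time passes only in rows, so rows that do not move let the fingers close. It gives the time, the measured TCP pose, the force and the opening at its end, in the units of the state.
- robot.sense(): the state, without advancing time (a new reading comes with each control period).
- robot.grab_frame(name): name is "side" or "top"; returns (picture, depth): 384x512x3 uint8, red, green, blue; 384x512 float32, m along the optical axis (not along the pixel's ray), 0 where there is no reading.
- robot.camera_info(name): a dict with "fx", "fy", "cx", "cy" (pixels), "position" and "rotation" of the camera in the world. Camera axes: x right, y down, z forward; pixel columns grow to the right and rows downward; lengths in m; the calibration is good to about 2 mm. A picture is of the moment at which its call begins. camera_info takes no time and is no camera call.
- robot.finish_job(): hands the job in, once; it reports no verdict.
Trained networks look in the newest picture that a camera, given by its name, has taken for a name from the list of things; names that differ only in an ending like _2 or _b are one class to them, and where a whole thing is asked for, a point or a joint stands for the part that bears it (a point fixed in the world has none). Each returns a list of dicts, best first, with "score" (0 to 1); they miss things now and then, are a little off and sometimes report something else, mostly with a low value. They report only what shows in the picture. A call takes as long as a camera call.
- robot.recognise(camera, target): "at" ([column, row] as shares, 0 to 1, of the picture: columns of its width, rows of its height, amid what is visible of it).
- robot.silhouettes(camera, target): "mask" (384x512 bool, what is visible of it) and "at" ([column, row] as shares, 0 to 1, of the picture: columns of its width, rows of its height, amid what is visible of it).
- robot.place_of(camera, target): "at" ([column, row] as shares, 0 to 1, of the picture: columns of its width, rows of its height: a listed point, or the origin of a listed thing).
The state is a dict: "t": time; "joints": joint angles; "dq": joint speeds; "joint_efforts": joint torques, N m; "tcp_pos": TCP position; "tcp_rot": TCP orientation; "contact_force": force on the tool from outside, world axes, zero at the start; "wrist_torque": the same for the moment, N m; "opening": finger opening in m.
Only numpy, scipy, OpenCV 4.12 (cv2) and the standard library are available. Lean on these libraries where they do the work, as an engineer would, in place of code of your own. Each camera call takes 0.05 s, during which the arm holds its last target.

## Working session

There is one attempt and no reset: what is moved stays moved. The work goes in short steps, Python scripts to look and compute and a tool call to move; the robot and the scene stay as the last step left them, time stands still between calls to the robot, and variables do not carry over. Pictures are saved under pics/ and viewed, and the job is handed in when it is done.

Besides the shell and the picture viewer there is one more tool, called in YAML: its name, and indented under it one key for each argument. jog_arm: Moves the arm, as the interface text tells. Its arguments: {"type":"object","properties":{"moves":{"type":"array","items":{"type":"array","items":{"type":"array","items":{"type":"number"}}}},"force":{"type":"number"}},"required":["moves"]}

```bash
mkdir -p pics; ls; cat > h.py <<'E'
import numpy as np, cv2
from plant import robot
def cam(n):
    c=robot.camera_info(n); return c
def ray(n,u,v):
    c=cam(n); d=np.array([(u-c['cx'])/c['fx'],(v-c['cy'])/c['fy'],1.0]); return np.array(c['position']),np.array(c['rotation'])@d
def at_z(n,u,v,z):
    p,d=ray(n,u,v); return p+d*(z-p[2])/d[2]
def deproj(n,u,v,dep):
    p,d=ray(n,u,v); return p+d*dep
def proj(n,P):
    c=cam(n); q=np.array(c['rotation']).T@(np.array(P)-np.array(c['position'])); return np.array([c['fx']*q[0]/q[2]+c['cx'],c['fy']*q[1]/q[2]+c['cy']])
def cloud(n,D):
    c=cam(n); v,u=np.mgrid[0:384,0:512]; d=np.stack([(u-c['cx'])/c['fx'],(v-c['cy'])/c['fy'],np.ones_like(u)],-1)*D[...,None]
    return d@np.array(c['rotation']).T+np.array(c['position'])
E
python3 - <<'E'
from h import *
np.set_printoptions(precision=4,suppress=True)
for n in ['side','top']:
    im,d=robot.grab_frame(n); cv2.imwrite(f'pics/{n}0.png',im[...,::-1]); np.save(f'{n}0.npy',d); print(n,cam(n))
    for t in ['press','collar','head','sample','platen_top','bar_grip','bar_tip','rest_grip','thickness_gauge','wash_bottle','parts_tray','sample_long']:
        r=robot.place_of(n,t)
        print(t,[(round(x['score'],2),round(x['at'][0]*512,1),round(x['at'][1]*384,1)) for x in r[:2]])
print(robot.sense())
E
```

```text
pics
side {'fx': 420.0345170895007, 'fy': 420.0345170895007, 'cx': 256.87057248683163, 'cy': 193.25021403591344, 'position': array([ 1.0116, -0.1365,  1.1088]), 'rotation': array([[ 0.1583,  0.8344, -0.528 ],
       [ 0.9874, -0.1311,  0.089 ],
       [ 0.005 , -0.5354, -0.8446]])}
press [(0.89, 356.0, 253.2)]
collar [(0.69, 375.0, 217.9)]
head [(0.76, 380.8, 201.0)]
sample [(0.96, 379.1, 205.0)]
platen_top [(0.7, 356.1, 252.0), (0.4, 378.9, 206.9)]
bar_grip [(0.54, 357.7, 171.7)]
bar_tip [(0.6, 321.9, 181.6)]
rest_grip [(0.77, 356.6, 172.6)]
thickness_gauge []
wash_bottle [(0.88, 204.6, 205.9)]
parts_tray [(0.95, 334.2, 173.8)]
sample_long [(0.62, 157.3, 209.5)]
top {'fx': 349.2494381274667, 'fy': 349.2494381274667, 'cx': 252.23807596392268, 'cy': 192.47884153266583, 'position': array([ 0.2649, -0.0246,  1.147 ]), 'rotation': array([[ 0.0124, -0.9864,  0.1642],
       [-0.9998, -0.0145, -0.0121],
       [ 0.0143, -0.164 , -0.9864]])}
press [(0.9, 173.5, 161.1)]
collar [(0.86, 154.3, 143.4)]
head [(0.56, 147.8, 134.3)]
sample [(0.57, 151.9, 139.0)]
platen_top [(0.61, 151.8, 138.6), (0.22, 156.1, 142.6)]
bar_grip []
bar_tip [(0.47, 189.5, 204.8)]
rest_grip [(0.28, 148.3, 210.7)]
thickness_gauge [(0.56, 155.3, 141.4), (0.3, 189.3, 206.3)]
wash_bottle [(0.62, 294.3, 228.5)]
parts_tray [(0.97, 164.7, 242.5), (0.37, 153.0, 143.1)]
sample_long [(0.8, 342.0, 235.3), (0.16, 147.3, 134.9)]
{'t': 1.3, 'joints': array([ 1.2333,  0.3081,  1.6338, -0.    ,  1.1997, -0.0697]), 'dq': array([-0.001 ,  0.0008,  0.0011,  0.0009,  0.0005,  0.0013]), 'joint_efforts': array([ -0.0018, -41.5286, -27.7075,  -0.0001,   0.0007,   0.    ]), 'tcp_pos': array([0.1654, 0.6027, 0.223 ]), 'tcp_rot': array([[ 0.2646,  0.9644, -0.    ],
       [ 0.9644, -0.2646, -0.    ],
       [-0.    ,  0.    , -1.    ]]), 'contact_force': array([-0.4833,  0.4047,  0.2938]), 'wrist_torque': array([-0.0234, -0.0121, -0.0318]), 'opening': 0.08518523189684826}
```

```bash
python3 - <<'E'
import cv2
a=cv2.imread('pics/side0.png'); cv2.imwrite('pics/side0b.png',cv2.resize(a[120:300,250:450],None,fx=4,fy=4,interpolation=cv2.INTER_CUBIC)[:600,:800]) 
a=cv2.imread('pics/top0.png'); cv2.imwrite('pics/top0b.png',cv2.resize(a[90:270,90:290],None,fx=3.3,fy=3.3,interpolation=cv2.INTER_CUBIC))
E
```

```text
(no output)
```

View pics/side0.png

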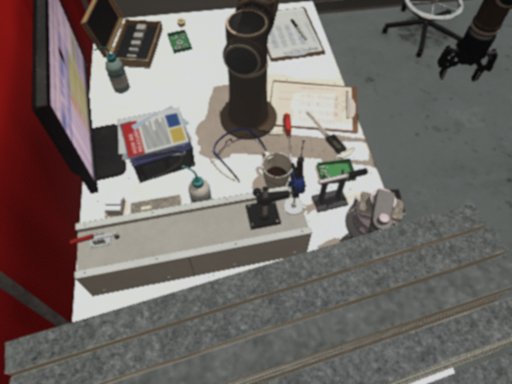

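View pics/top0.png

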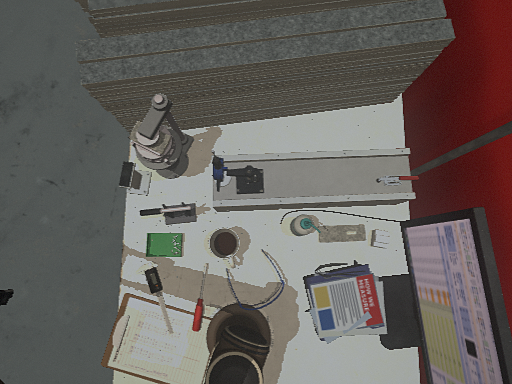

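```bash
python3 - <<'E'
import cv2
a=cv2.imread('pics/side0.png'); cv2.imwrite('pics/side0c.png',cv2.resize(a[140:290,270:470],None,fx=4,fy=4,interpolation=cv2.INTER_CUBIC))
E
```

```text
(no output)
```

View pics/side0c.png

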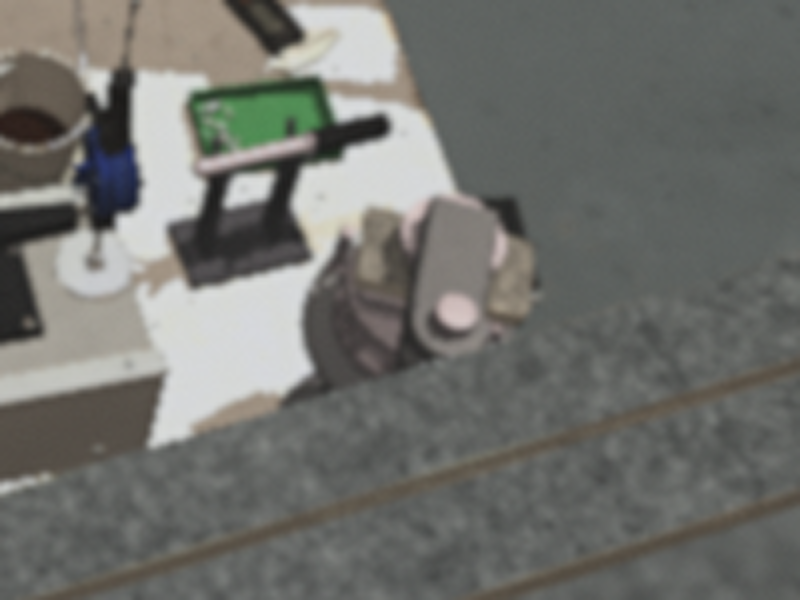

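View pics/top0b.png

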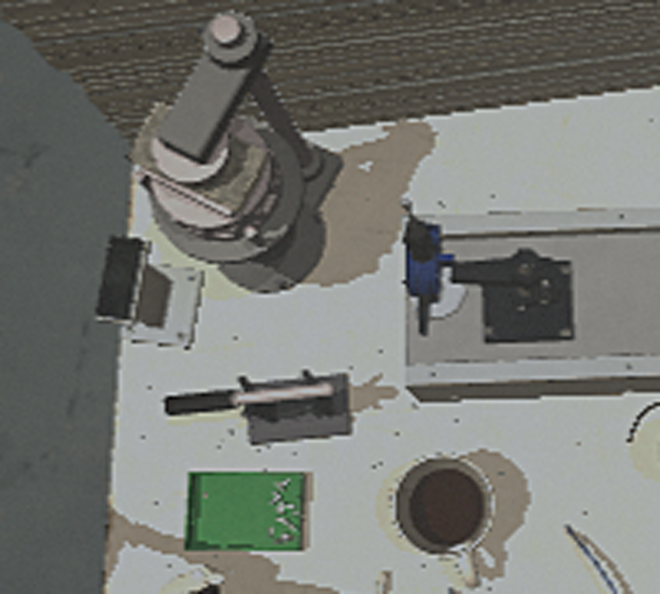

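```bash
python3 - <<'E'
from h import *
np.set_printoptions(precision=4,suppress=True)
for n in ['side','top']:
    D=np.load(f'{n}0.npy'); C=cloud(n,D); np.save(f'{n}C.npy',C)
    print(n,'floor z', np.median(C[215:225,110:125,2]) if n=='top' else np.median(C[60:75,140:160,2]))
# estimates
print('press origin side',at_z('side',356,253.2,0),'top',at_z('top',173.5,161.1,0))
print('collar side',at_z('side',375,217.9,.202),'top',at_z('top',154.3,143.4,.202))
print('restgrip side',at_z('side',356.6,172.6,.124),'top',at_z('top',148.3,210.7,.124))
print('tip side',at_z('side',321.9,181.6,.124),'top',at_z('top',189.5,204.8,.124))
print('grip side',at_z('side',357.7,171.7,.124))
C=np.load('topC.npy')
for (u,v) in [(160,100),(150,120),(150,150),(145,157),(155,155),(165,157),(160,165),(175,160),(148,211),(160,211),(180,208),(188,207),(127,175),(178,213),(220,170),(225,210)]:
    print((u,v),C[v,u])
C=np.load('sideC.npy')
print()
for (u,v) in [(380,200),(384,216),(365,205),(356,205),(398,208),(350,222),(358,220),(365,224),(362,172),(340,177),(325,181)]:
    print((u,v),C[v,u])
E
```

```text
side floor z 0.001717562810411577
top floor z -0.8494431647609846
press origin side [0.5637 0.2291 0.    ] top [0.5591 0.228  0.    ]
collar side [0.5611 0.2357 0.202 ] top [0.5573 0.2396 0.202 ]
restgrip side [0.371 0.261 0.124] top [0.3766 0.267  0.124 ]
tip side [0.3859 0.1551 0.124 ] top [0.3957 0.1472 0.124 ]
grip side [0.3685 0.2651 0.124 ]
(160, 100) [0.6263 0.1945 0.3364]
(150, 120) [0.5853 0.2242 0.308 ]
(150, 150) [0.5256 0.2379 0.245 ]
(145, 157) [0.512  0.2565 0.2233]
(155, 155) [0.517  0.2287 0.2272]
(165, 157) [0.5179 0.207  0.2046]
(160, 165) [0.5021 0.2272 0.1751]
(175, 160) [0.5175 0.1853 0.1752]
(148, 211) [0.3748 0.2655 0.132 ]
(160, 211) [0.3753 0.2307 0.1321]
(180, 208) [0.385  0.1734 0.1309]
(188, 207) [0.3882 0.1501 0.1316]
(127, 175) [0.4797 0.332  0.1371]
(178, 213) [0.3826 0.2022 0.012 ]
(220, 170) [0.4618 0.046  0.2977]
(225, 210) [0.3918 0.0482 0.0363]

(380, 200) [0.5707 0.2179 0.3067]
(384, 216) [0.6255 0.2014 0.3347]
(365, 205) [0.5517 0.2    0.2581]
(356, 205) [0.523  0.1963 0.2114]
(398, 208) [ 1.0116 -0.1365  1.1088]
(350, 222) [0.5494 0.1805 0.1754]
(358, 220) [0.5691 0.186  0.2198]
(365, 224) [0.587  0.1958 0.2297]
(362, 172) [0.378  0.2727 0.1341]
(340, 177) [0.3824 0.2078 0.13  ]
(325, 181) [0.3883 0.1628 0.1287]
```

```bash
python3 - <<'E'
from h import *
from scipy.optimize import least_squares
np.set_printoptions(precision=4,suppress=True)
c0=np.array([.559,.235])
for n in ['top','side']:
    C=np.load(f'{n}C.npy'); P=C.reshape(-1,3); r=np.hypot(*(P[:,:2]-c0).T)
    for nm,zl,zh,R in [('collar',.183,.220,.05),('flange side',.155,.170,.067)]:
        m=(P[:,2]>zl)&(P[:,2]<zh)&(abs(r-R)<.012); Q=P[m]
        if len(Q)<8: print(n,nm,len(Q));continue
        f=least_squares(lambda x:np.hypot(*(Q[:,:2]-x).T)-R,c0,loss='soft_l1',f_scale=.001)
        a=np.degrees(np.arctan2(*(Q[:,:2]-f.x).T[::-1]))%360
        print(n,nm,len(Q),f.x,'res',np.std(f.fun),'ang',np.percentile(a,[1,99]))
    m=(P[:,2]>.17)&(P[:,2]<.178)&(r<.075); Q=P[m]; print(n,'flange top n',len(Q), 'max r',np.sort(r[m])[-8:])
    # head arm top & column
    m=(P[:,2]>.30)&(P[:,2]<.345)&(r<.12); Q=P[m]; print('head pts',len(Q)); 
    q=Q[Q[:,2]<.315]; print('armtop z',np.median(q[:,2]),'mean',q[:,:2].mean(0)); w,v=np.linalg.eigh(np.cov(q[:,:2].T)); print(w**.5,v[:,1], np.degrees(np.arctan2(v[1,1],v[0,1])))
    q=Q[Q[:,2]>.328]; print('boss',len(q),q.mean(0), np.degrees(np.arctan2(*(q.mean(0)[:2]-c0)[::-1])))
im=cv2.imread('pics/top0.png'); a=cv2.resize(im[110:185,120:205],None,fx=9,fy=8,interpolation=cv2.INTER_LANCZOS4)
cv2.imwrite('pics/t1.png',cv2.convertScaleAbs(a[:600,:800],alpha=1.4))
E
```

```text
top collar 170 [0.5577 0.2367] res 0.003388996776847421 ang [ 94.9441 287.807 ]
top flange side 26 [0.5612 0.2326] res 0.002169519071980119 ang [112.805  333.5365]
top flange top n 471 max r [0.0682 0.0683 0.0684 0.0685 0.0688 0.0691 0.07   0.07  ]
head pts 1178
armtop z 0.3072577653012199 mean [0.6005 0.2251]
[0.0252 0.0378] [-0.9773 -0.2119] -167.7669072249307
boss 243 [0.6525 0.2368 0.3361] 1.1092139729208113
side collar 179 [0.5544 0.2346] res 0.00322456304312994 ang [175.3766 322.9314]
side flange side 11 [0.5555 0.2354] res 0.0014774124441358895 ang [263.0879 299.6741]
side flange top n 246 max r [0.0679 0.068  0.0681 0.0682 0.0683 0.0684 0.0687 0.0688]
head pts 758
armtop z 0.30762362215325334 mean [0.5837 0.2182]
[0.0115 0.0278] [-0.8152  0.5791] 144.611322392553
boss 90 [0.6318 0.1965 0.336 ] -27.82660466263742
```

View pics/t1.png

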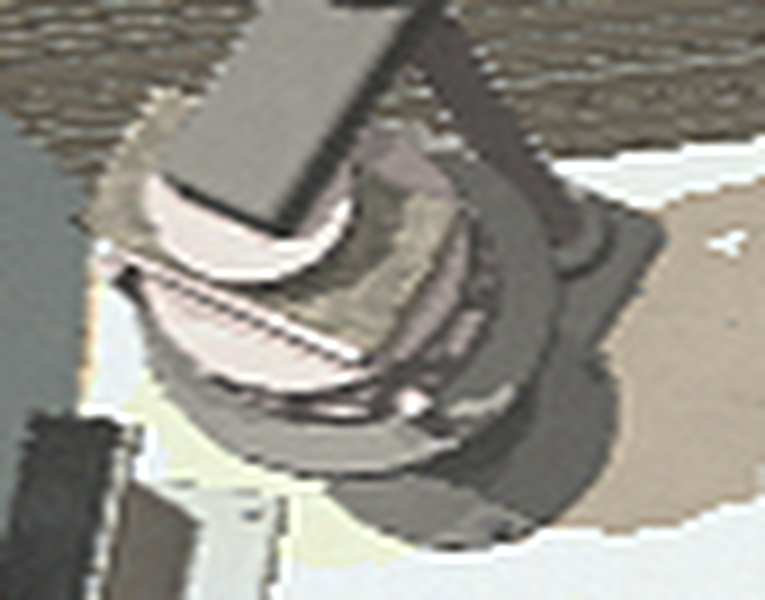

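```bash
python3 - <<'E'
from h import *
np.set_printoptions(precision=4,suppress=True)
rows=[]
for n,c0 in [('top',(.5577,.2367)),('side',(.5577,.2367))]:
    im=cv2.imread(f'pics/{n}0.png'); D=np.load(f'{n}0.npy')
    A=np.radians(np.arange(60,360,.5)); Z=np.arange(.23,.170,-.0005)
    c=cam(n);R=np.array(c['rotation']);p=np.array(c['position'])
    AA,ZZ=np.meshgrid(A,Z); P=np.stack([c0[0]+.05*np.cos(AA),c0[1]+.05*np.sin(AA),ZZ],-1)
    q=(P-p)@R; u=(c['fx']*q[...,0]/q[...,2]+c['cx']).astype(np.float32); v=(c['fy']*q[...,1]/q[...,2]+c['cy']).astype(np.float32)
    T=cv2.remap(im,u,v,cv2.INTER_LINEAR); d=cv2.remap(D,u,v,cv2.INTER_NEAREST)
    res=d-q[...,2]; # +: deeper
    vis=(np.einsum('ijk,ijk->ij',P-p,np.stack([np.cos(AA),np.sin(AA),0*AA],-1))<0)
    H=cv2.applyColorMap(np.clip(128+res*6000,0,255).astype(np.uint8),cv2.COLORMAP_JET)
    T[~vis]=0;H[~vis]=0
    rows+=[T,H]
I=np.vstack(rows); I=cv2.resize(I,(800,480))
for a in range(60,360,30):
    x=int((a-60)/300*800); cv2.line(I,(x,0),(x,480),(0,255,0),1); cv2.putText(I,str(a),(x,12),0,.4,(0,0,255),1)
cv2.imwrite('pics/unw.png',I)
E
```

```text
(no output)
```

View pics/unw.png

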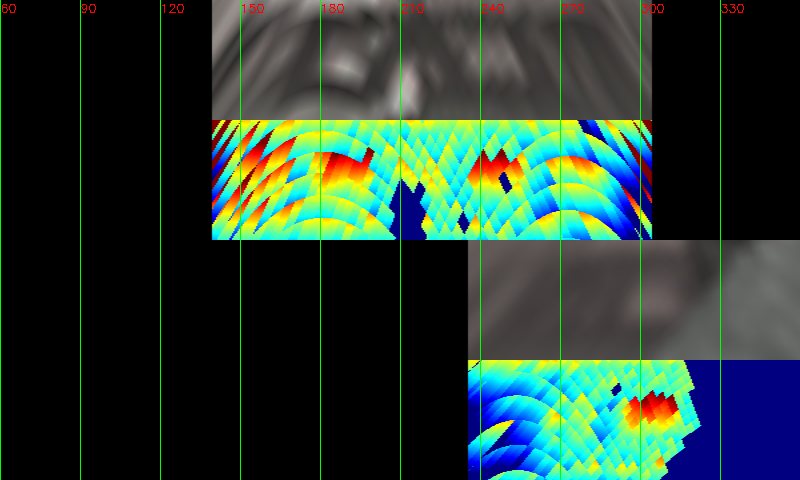

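```bash
python3 - <<'E'
from h import *
np.set_printoptions(precision=4,suppress=True)
for n in ['top','side']:
    C=np.load(f'{n}C.npy'); P=C.reshape(-1,3)
    # handle/bar points
    g=np.array([.373,.265]); t=np.array([.389,.148])
    m=(P[:,2]>.1235)&(P[:,2]<.137)&(P[:,0]>.35)&(P[:,0]<.41)&(P[:,1]>.13)&(P[:,1]<.31); Q=P[m]
    for it in range(4):
        mu=Q[:,:2].mean(0); w,v=np.linalg.eigh(np.cov(Q[:,:2].T)); d=v[:,1]*np.sign(-v[1,1]); s=(Q[:,:2]-mu)@d; e=(Q[:,:2]-mu)@np.array([-d[1],d[0]]); Q=Q[abs(e)<.0085]
    s=(Q[:,:2]-mu)@d
    print(n,len(Q),'az',np.degrees(np.arctan2(d[1],d[0])),'end',mu+d*s.min(),'tip',mu+d*s.max(),'len',s.max()-s.min(), 'grip from end',mu+d*(s.min()+.031),'from tip',mu+d*(s.max()-.119))
    # e offset of handle vs rod
    ee=(Q[:,:2]-mu)@np.array([-d[1],d[0]]); ss=s-s.min(); print('handle e',ee[ss<.06].mean(),'rod e',ee[ss>.065].mean(),'z',np.median(Q[ss<.06,2]),np.median(Q[ss>.065,2]))
    m=(P[:,2]>.125)&(P[:,2]<.145)&(P[:,0]>.41)&(P[:,0]<.56)&(P[:,1]>.285)&(P[:,1]<.40); q=P[m]
    if len(q): print('post',len(q),q.min(0),q.max(0))
    m=(P[:,2]>.2)&(P[:,1]<.12)&(P[:,1]>-.1)&(P[:,0]>.3)&(P[:,0]<.62); q=P[m]; print('gauge',len(q),q.min(0),q.max(0))
    m=(P[:,2]>.23)&(P[:,2]<.275)&(np.hypot(P[:,0]-.5565,P[:,1]-.2357)<.065); q=P[m]; print('board zs',np.percentile(q[:,2],[1,25,50,75,90,99]), np.histogram(q[:,2],bins=np.arange(.23,.2751,.003)))
E
```

```text
top 240 az -83.09166737636936 end [0.3697 0.2895] tip [0.3876 0.1419] len 0.14875741512696067 grip from end [0.3734 0.2588] from tip [0.3733 0.26  ]
handle e 0.00010328077943293076 rod e -9.715892167950619e-06 z 0.13202222654825124 0.1293099700348671
post 297 [0.445  0.3147 0.1251] [0.5247 0.3549 0.1404]
gauge 627 [ 0.4132 -0.0538  0.2066] [0.4989 0.0667 0.4341]
board zs [0.2308 0.2557 0.2589 0.2602 0.2615 0.2633] (array([  7,   0,   3,   3,  14,  45,  23,  15,  20, 192, 125,   9,   0,
         0,   1]), array([0.23 , 0.233, 0.236, 0.239, 0.242, 0.245, 0.248, 0.251, 0.254,
       0.257, 0.26 , 0.263, 0.266, 0.269, 0.272, 0.275]))
side 228 az -83.84575822584164 end [0.3732 0.289 ] tip [0.389  0.1426] len 0.1472250652077682 grip from end [0.3766 0.2582] from tip [0.3763 0.2609]
handle e 0.00014244679172867146 rod e -3.546928443377538e-05 z 0.13204664805890953 0.12950596133758197
post 74 [0.4484 0.3289 0.126 ] [0.525  0.3543 0.14  ]
gauge 959 [ 0.4134 -0.0551  0.2102] [0.5009 0.0666 0.4334]
board zs [0.2405 0.2573 0.2595 0.2607 0.2618 0.2634] (array([  1,   0,   2,  10,  11,  30,  20,  23,  24, 183, 190,  10,   0,
         0,   1]), array([0.23 , 0.233, 0.236, 0.239, 0.242, 0.245, 0.248, 0.251, 0.254,
       0.257, 0.26 , 0.263, 0.266, 0.269, 0.272, 0.275]))
```

```bash
cat >> h.py <<'E'
from scipy.spatial.transform import Rotation as Ro
def Rphi(phi):
    a=np.radians(phi-90); c,s=np.cos(a),np.sin(a); return np.array([[c,s,0],[s,-c,0],[0,0,-1.]])
def plan(segs,hand,dx=3,p=None,R=None):
    # segs: list of (pos tcp, phi, n) ; pos may be function of t for arcs
    s=robot.sense(); p=np.array(s['tcp_pos']) if p is None else p; R=np.array(s['tcp_rot']) if R is None else R
    rows=[]
    for seg in segs:
        pos,phi,n=seg[:3]; p0,R0=p.copy(),R.copy()
        if callable(pos): f=pos
        else:
            Rt=Rphi(phi); rv=Ro.from_matrix(R0.T@Rt).as_rotvec(); P1=np.array(pos)
            f=lambda k:(p0+(P1-p0)*k, R0@Ro.from_rotvec(rv*k).as_matrix())
        for k in range(1,n+1):
            pn,Rn=f(k/n); d=np.round(R.T@(pn-p),dx+1); r=np.round(Ro.from_matrix(R.T@Rn).as_rotvec(),3)
            rows.append([*d.tolist(),*r.tolist(),hand]); p=p+R@d; R=R@Ro.from_rotvec(r).as_matrix()
    print('rows',len(rows)); print('[['+','.join('['+','.join(f'{x:.4g}' if abs(x)>1e-9 else '0' for x in r)+']' for r in rows)+']]'); print('end',np.round(p,4)); return p,R
def st():
    s=robot.sense(); R=np.array(s['tcp_rot']); print('t',round(s['t'],2),'p',np.round(s['tcp_pos'],4),'phi',round(np.degrees(np.arctan2(R[1,0],R[0,0]))+90,2),'zax',np.round(R[:,2],3),'F',np.round(s['contact_force'],1),'M',np.round(s['wrist_torque'],2),'open',round(s['opening'],4)); return s
E
python3 - <<'E'
from h import *
plan([([.375,.2594,.21],96.6,13),([.375,.2594,.150],96.6,4)],1)
E
```

```text
rows 17
[[[-0.0212,0.0225,0.001,0,0,0.091,1],[-0.0191,0.0244,0.001,0,0,0.092,1],[-0.0167,0.026,0.001,0,0,0.091,1],[-0.0143,0.0275,0.001,0,0,0.091,1],[-0.0118,0.0286,0.001,0,0,0.092,1],[-0.0091,0.0296,0.001,0,0,0.091,1],[-0.0063,0.0302,0.001,0,0,0.092,1],[-0.0036,0.0308,0.001,0,0,0.091,1],[-0.0007,0.0309,0.001,0,0,0.091,1],[0.002,0.0309,0.001,0,0,0.092,1],[0.0049,0.0305,0.001,0,0,0.091,1],[0.0077,0.03,0.001,0,0,0.091,1],[0.0104,0.0292,0.001,0,0,0.092,1],[0,0,0.015,0,0,0,1],[0,0,0.015,0,0,0,1],[0,0,0.015,0,0,0,1],[0,0,0.015,0,0,0,1]]]
end [0.3751 0.2594 0.15  ]
```

jog_arm:
  moves:
    - [[-0.021,0.0225,0.001,0,0,0.091,1],[-0.019,0.0245,0.001,0,0,0.091,1],[-0.0165,0.026,0.001,0,0,0.091,1],[-0.0145,0.0275,0.001,0,0,0.091,1],[-0.012,0.0285,0.001,0,0,0.091,1],[-0.009,0.0295,0.001,0,0,0.091,1],[-0.0065,0.03,0.001,0,0,0.091,1],[-0.0035,0.031,0.001,0,0,0.091,1],[-0.0005,0.031,0.001,0,0,0.091,1],[0.002,0.031,0.001,0,0,0.091,1],[0.005,0.0305,0.001,0,0,0.091,1],[0.0075,0.03,0.001,0,0,0.091,1],[0.0105,0.029,0.001,0,0,0.091,1],[0,0,0.015,0,0,0,1],[0,0,0.015,0,0,0,1],[0,0,0.015,0,0,0,1],[0,0,0.01,0,0,0,1]]

```text
t: 3.0
tcp_pos: [0.3807, 0.2454, 0.1573]
tcp_rot: [[0.997, 0.07, 0.014], [0.07, -0.998, 0.01], [0.014, -0.009, -1.0]]
contact_force: [-0.2, -0.7, 0.1]
opening: 0.0855
```

```bash
python3 - <<'E'
from h import *
st()
im,d=robot.grab_frame('top'); cv2.imwrite('pics/t2.png',cv2.resize(im[90:270,90:290,::-1],None,fx=3.3,fy=3.3))
plan([([.375,.2594,.15],96.6,3),([.375,.2594,.122],96.6,3)],1)
E
```

```text
t 3.0 p [0.3807 0.2454 0.1573] phi 93.99 zax [ 0.014  0.01  -1.   ] F [-0.2 -0.7  0.1] M [-0.01  0.03 -0.  ] open 0.0855
rows 6
[[[-0.0012,-0.0049,0.002,-0.002,-0.004,-0.015,1],[-0.0012,-0.0049,0.002,-0.003,-0.004,-0.015,1],[-0.0011,-0.005,0.002,-0.002,-0.004,-0.015,1],[0,0,0.0093,0,0,0,1],[0,0,0.0093,0,0,0,1],[0,0,0.0094,0,0,0,1]]]
end [0.375  0.2594 0.122 ]
```

View pics/t2.png

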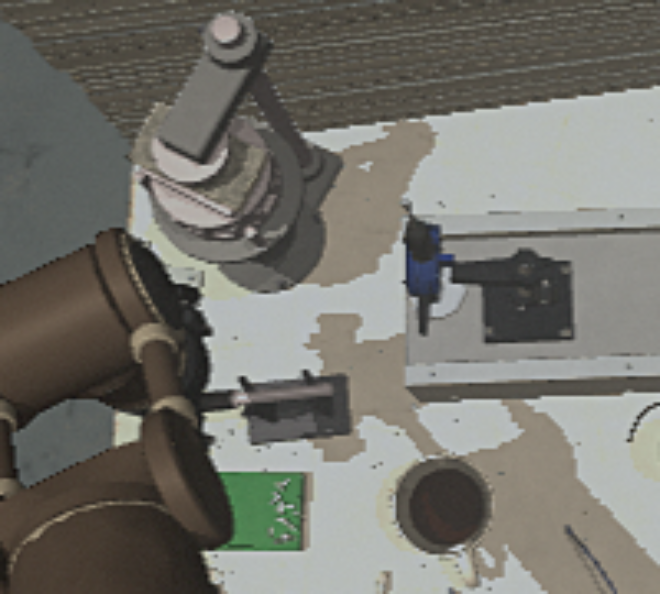

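jog_arm:
  moves:
    - [[-0.001,-0.005,0.002,-0.002,-0.004,-0.015,1],[-0.001,-0.005,0.002,-0.003,-0.004,-0.015,1],[-0.001,-0.004,0.002,-0.002,-0.004,-0.015,1],[0,0,0.009,0,0,0,1],[0,0,0.009,0,0,0,1],[0,0,0.008,0,0,0,1],[0,0,0,0,0,0,1]]
  force: 50

```text
t: 3.75
tcp_pos: [0.376, 0.2617, 0.1229]
tcp_rot: [[0.993, 0.121, 0.002], [0.121, -0.993, 0.001], [0.002, -0.001, -1.0]]
contact_force: [-0.8, 0.1, -0.2]
opening: 0.0854
```

```bash
python3 - <<'E'
from h import *
st()
plan([([.375,.2594,.122],96.6,2)],1)
E
```

```text
t 3.75 p [0.376  0.2617 0.1229] phi 96.95 zax [ 0.002  0.001 -1.   ] F [-0.8  0.1 -0.2] M [ 0.    0.07 -0.  ] open 0.0854
rows 2
[[[-0.0006,0.0011,0.0005,-0.001,-0.001,0.003,1],[-0.0006,0.001,0.0004,0,-0.001,0.003,1]]]
end [0.375  0.2594 0.122 ]
```

jog_arm:
  moves:
    - [[-0.001,0.002,0.001,0,0,0.005,1],[0,0,0,0,0,0,-1],[0,0,0,0,0,0,-1],[0,0,0,0,0,0,-1],[0,0,0,0,0,0,-1],[0,0,0,0,0,0,-1],[0,0,0,0,0,0,-1],[0,0,0,0,0,0,-1]]
  force: 50

```text
t: 4.55
tcp_pos: [0.3759, 0.2594, 0.1227]
tcp_rot: [[0.993, 0.115, 0.003], [0.115, -0.993, 0.002], [0.003, -0.002, -1.0]]
contact_force: [0.3, -0.4, 0.8]
opening: -0.0001
```

```bash
python3 - <<'E'
from h import *
st()
E
```

```text
t 4.55 p [0.3759 0.2594 0.1227] phi 96.58 zax [ 0.003  0.002 -1.   ] F [ 0.3 -0.4  0.8] M [-0.11  0.01 -0.05] open -0.0001
```

```bash
python3 - <<'E'
from h import *
for n in ['top','side']:
    im,d=robot.grab_frame(n); np.save(n+'3.npy',d)
    im=im[...,::-1]
    a=im[150:260,90:240] if n=='top' else im[110:220,280:430]
    cv2.imwrite(f'pics/{n}3.png',cv2.resize(a,None,fx=5,fy=5,interpolation=cv2.INTER_CUBIC))
    print(n,proj(n,[.375,.2594,.124]),proj(n,[.3759,.2594,.108]))
E
```

```text
top [150.86082767 211.26684991] [152.34110358 211.56232406]
side [356.43934672 173.78992537] [355.39319455 177.21681449]
```

View pics/side3.png

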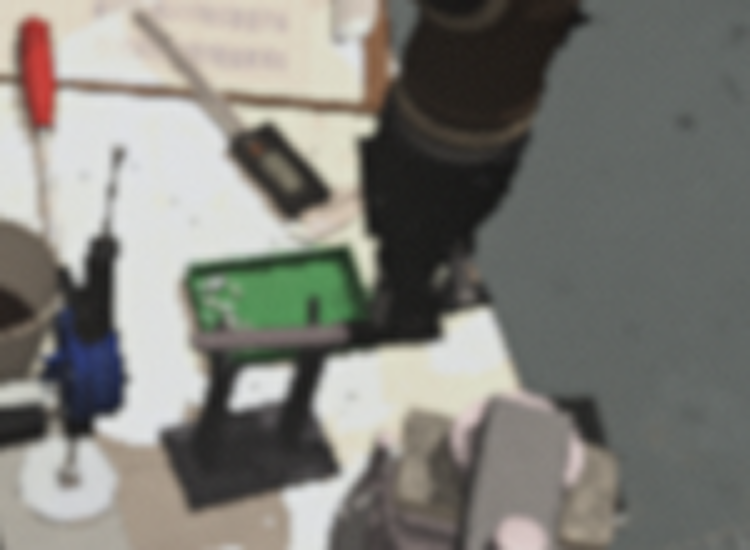

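View pics/top3.png

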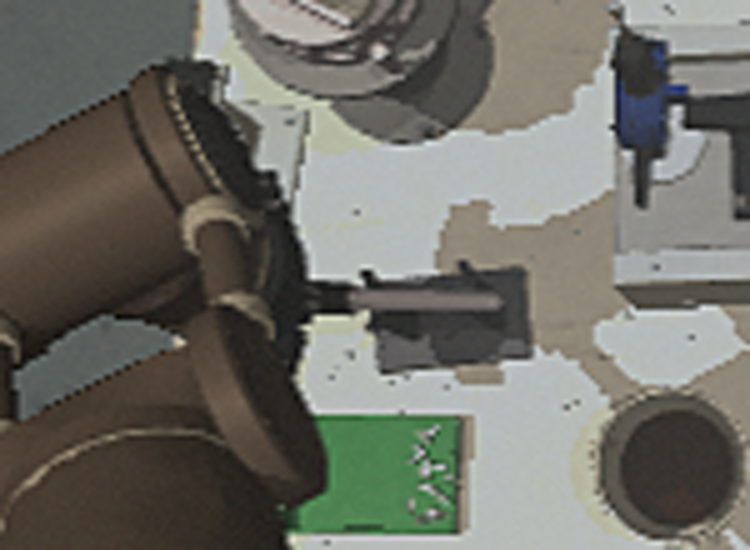

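jog_arm:
  moves:
    - [[0,0,-0.005,0,0,0,-1],[0,0,-0.008,0,0,0,-1],[0,0,-0.008,0,0,0,-1],[0,0,0,0,0,0,-1]]

```text
t: 5.05
tcp_pos: [0.3759, 0.2593, 0.1454]
tcp_rot: [[0.993, 0.115, 0.003], [0.115, -0.993, 0.002], [0.003, -0.002, -1.0]]
contact_force: [0.3, 0.4, 0.0]
opening: 0.0001
```

```bash
python3 - <<'E'
from h import *
st()
for n in ['side','top']:
    im,d=robot.grab_frame(n); np.save(n+'4.npy',d)
    im=im[...,::-1]
    a=im[150:260,90:240] if n=='top' else im[110:220,280:430]
    cv2.imwrite(f'pics/{n}4.png',cv2.resize(a,None,fx=5,fy=5,interpolation=cv2.INTER_CUBIC))
E
```

```text
t 5.05 p [0.3759 0.2593 0.1454] phi 96.58 zax [ 0.003  0.002 -1.   ] F [0.3 0.4 0. ] M [-0.    0.05 -0.03] open 0.0001
```

View pics/side4.png

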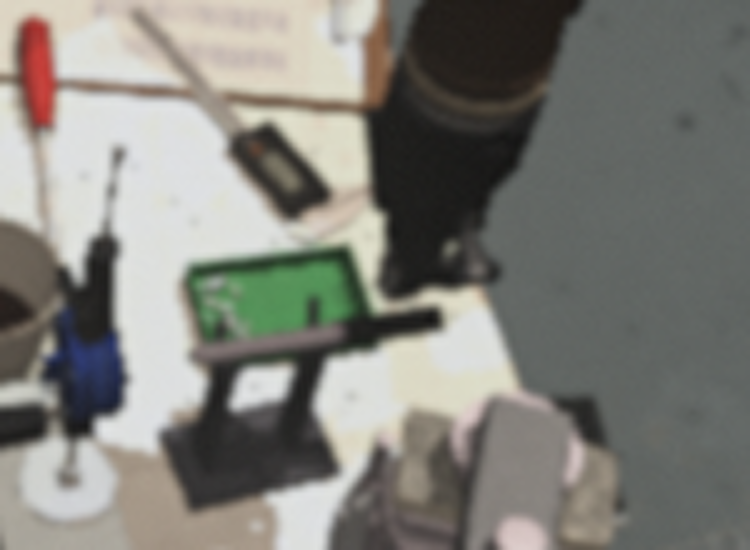

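```bash
python3 - <<'E'
from h import *
s=st(); p=np.array(s['tcp_pos']);R=np.array(s['tcp_rot'])
im=cv2.imread('pics/side4.png'); 
def pt(P): 
    u=proj('side',P); return int((u[0]-280+.5)*5),int((u[1]-110+.5)*5)
cv2.circle(im,pt(p),4,(0,0,255),-1); cv2.line(im,pt(p),pt(p+R[:,2]*.017),(0,255,0),2)
cv2.line(im,pt(p),pt(p+R[:,0]*.04),(255,0,255),2); cv2.line(im,pt(p),pt(p+R[:,1]*.04),(255,255,0),2)
im=cv2.convertScaleAbs(im[150:400,250:550],alpha=2.0,beta=20); cv2.imwrite('pics/s4b.png',cv2.resize(im,None,fx=2.4,fy=2.4))
D=np.load('side4.npy');C=cloud('side',D)
for v in range(158,178,2): print(v,[tuple(np.round(C[v,u],3).tolist()) for u in range(352,382,4)])
m=(C[...,2]>.06)&(C[...,2]<.18)&(abs(C[...,0]-.376)<.08)&(abs(C[...,1]-.26)<.1)
E
```

```text
t 5.15 p [0.3752 0.2589 0.1444] phi 96.58 zax [ 0.001  0.001 -1.   ] F [-0.4  0.2 -0.3] M [-0.03  0.02 -0.  ] open -0.0003
158 [(0.23, 0.313, -0.001), (0.37, 0.244, 0.196), (0.395, 0.241, 0.228), (0.394, 0.253, 0.225), (0.389, 0.268, 0.215), (0.421, 0.258, 0.258), (-0.347, 0.797, -0.851), (-0.344, 0.821, -0.853)]
160 [(0.238, 0.311, -0.002), (0.37, 0.246, 0.186), (0.39, 0.246, 0.212), (0.387, 0.26, 0.205), (0.388, 0.27, 0.205), (0.424, 0.258, 0.254), (0.416, 0.275, 0.241), (-0.327, 0.814, -0.849)]
162 [(0.247, 0.308, 0.0), (0.374, 0.246, 0.182), (0.391, 0.248, 0.204), (0.397, 0.255, 0.21), (0.419, 0.252, 0.241), (0.426, 0.259, 0.249), (0.426, 0.27, 0.246), (-0.316, 0.812, -0.853)]
164 [(0.253, 0.307, -0.002), (0.376, 0.247, 0.175), (0.387, 0.252, 0.189), (0.408, 0.25, 0.218), (0.424, 0.251, 0.239), (0.434, 0.256, 0.251), (0.433, 0.268, 0.247), (-0.298, 0.804, -0.847)]
166 [(0.276, 0.296, 0.02), (0.379, 0.247, 0.169), (0.393, 0.251, 0.187), (0.414, 0.249, 0.217), (0.427, 0.251, 0.234), (0.436, 0.257, 0.244), (0.437, 0.267, 0.245), (-0.283, 0.798, -0.844)]
168 [(0.283, 0.294, 0.019), (
[... 212 characters left out ...]
(0.283, 0.324, 0.001), (0.285, 0.337, 0.001), (0.288, 0.349, 0.003), (0.293, 0.36, 0.007), (0.29, 0.376, -0.0), (-0.252, 0.787, -0.839)]
172 [(0.289, 0.295, 0.006), (0.289, 0.309, 0.002), (0.379, 0.266, 0.137), (0.377, 0.28, 0.131), (0.296, 0.347, 0.003), (0.297, 0.361, 0.001), (0.297, 0.374, -0.001), (-0.25, 0.791, -0.856)]
174 [(0.382, 0.242, 0.137), (0.379, 0.255, 0.13), (0.381, 0.267, 0.13), (0.384, 0.277, 0.132), (0.383, 0.29, 0.128), (0.302, 0.36, -0.003), (0.307, 0.37, 0.002), (-0.228, 0.78, -0.844)]
176 [(0.385, 0.242, 0.131), (0.388, 0.253, 0.133), (0.388, 0.265, 0.13), (0.388, 0.277, 0.127), (0.308, 0.344, -0.002), (0.311, 0.356, 0.0), (0.314, 0.368, 0.002), (-0.213, 0.774, -0.84)]
```

View pics/s4b.png

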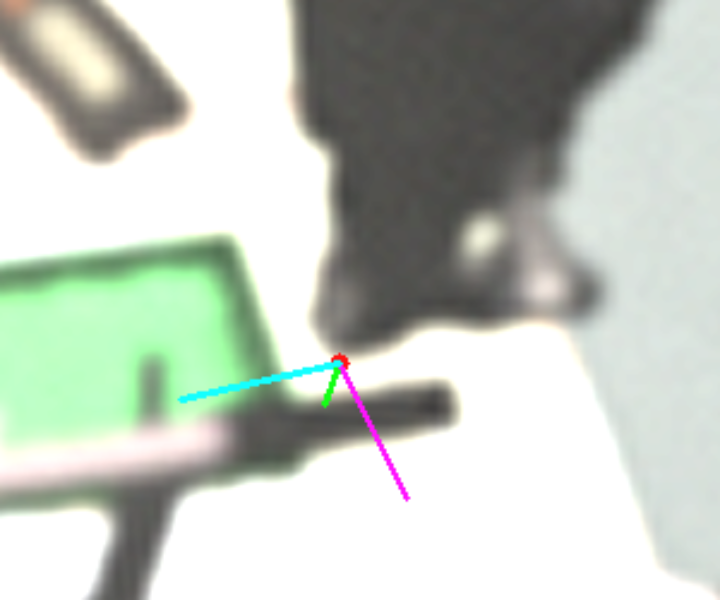

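```bash
python3 - <<'E'
from h import *
np.set_printoptions(precision=3,suppress=True,linewidth=200)
for f in ['side4','side3']:
    C=cloud('side',np.load(f+'.npy'))
    for u in range(353,376,1):
        col=C[130:190,u]; m=(abs(col[:,0]-.39)<.06)&(abs(col[:,1]-.26)<.06)&(col[:,2]>.11)
        idx=np.where(m)[0]+130
        print(f,u,'rows',idx.min() if len(idx) else None,[ (int(i),*np.round(C[i,u],3).tolist()) for i in idx[-6:]][::1])
E
```

```text
side4 353 rows 136 [(173, 0.377, 0.247, 0.134), (174, 0.381, 0.245, 0.134), (175, 0.381, 0.247, 0.129), (176, 0.387, 0.244, 0.133), (177, 0.386, 0.245, 0.127), (178, 0.391, 0.243, 0.13)]
side4 354 rows 137 [(173, 0.379, 0.248, 0.136), (174, 0.382, 0.248, 0.135), (175, 0.385, 0.247, 0.135), (176, 0.384, 0.249, 0.128), (177, 0.387, 0.248, 0.127), (178, 0.39, 0.247, 0.128)]
side4 355 rows 133 [(173, 0.381, 0.251, 0.138), (174, 0.38, 0.252, 0.132), (175, 0.386, 0.25, 0.136), (176, 0.387, 0.25, 0.132), (177, 0.388, 0.25, 0.128), (178, 0.386, 0.253, 0.12)]
side4 356 rows 130 [(173, 0.379, 0.255, 0.134), (174, 0.379, 0.255, 0.13), (175, 0.382, 0.255, 0.129), (176, 0.388, 0.253, 0.133), (177, 0.388, 0.253, 0.128), (178, 0.386, 0.256, 0.119)]
side4 357 rows 130 [(172, 0.376, 0.258, 0.135), (173, 0.379, 0.258, 0.134), (174, 0.381, 0.257, 0.132), (175, 0.384, 0.257, 0.132), (176, 0.386, 0.256, 0.13), (177, 0.39, 0.256, 0.13)]
side4 358 rows 130 [(172, 0.377, 0.261, 0.135), (173, 0.38, 0.26, 0.135), (174, 0.382, 0.26, 0.133), (175, 0.384, 0.26, 0.131), (176, 0.386, 0.26, 0.129), (177, 0.387, 0.2
[... 6762 characters left out ...]
 (168, 0.429, 0.264, 0.226), (169, 0.432, 0.263, 0.226), (170, 0.433, 0.263, 0.223), (171, 0.436, 0.262, 0.222), (172, 0.438, 0.262, 0.22)]
side3 373 rows 130 [(166, 0.429, 0.265, 0.233), (167, 0.427, 0.267, 0.227), (168, 0.43, 0.266, 0.226), (169, 0.431, 0.266, 0.223), (170, 0.436, 0.264, 0.225), (171, 0.436, 0.266, 0.221)]
side3 374 rows 130 [(166, 0.421, 0.273, 0.221), (167, 0.425, 0.271, 0.222), (168, 0.43, 0.269, 0.226), (169, 0.432, 0.269, 0.224), (170, 0.437, 0.266, 0.226), (171, 0.437, 0.267, 0.223)]
side3 375 rows 130 [(155, 0.413, 0.269, 0.259), (167, 0.427, 0.272, 0.226), (168, 0.43, 0.271, 0.225), (169, 0.432, 0.271, 0.224), (170, 0.434, 0.271, 0.222), (171, 0.438, 0.269, 0.224)]
```

```bash
cat >> h.py <<'E'
def fitbar(n,D,zlo=.1235,zhi=.137,box=(.35,.41,.13,.31),maxe=.0085):
    P=cloud(n,D).reshape(-1,3); m=(P[:,2]>zlo)&(P[:,2]<zhi)&(P[:,0]>box[0])&(P[:,0]<box[1])&(P[:,1]>box[2])&(P[:,1]<box[3]); Q=P[m]
    for it in range(5):
        mu=Q[:,:2].mean(0); w,v=np.linalg.eigh(np.cov(Q[:,:2].T)); d=v[:,1]*np.sign(-v[1,1]); e=(Q[:,:2]-mu)@np.array([-d[1],d[0]]); Q=Q[abs(e)<maxe]
    s=(Q[:,:2]-mu)@d
    print(n,len(Q),'az',round(np.degrees(np.arctan2(d[1],d[0])),2),'end',np.round(mu+d*s.min(),4),'tip',np.round(mu+d*s.max(),4),'len',round(s.max()-s.min(),4),'z handle',np.round(np.median(Q[s<s.min()+.06,2]),4),'z tip',np.round(np.median(Q[s>s.max()-.03,2]),4))
E
python3 - <<'E'
from h import *
for f in ['0','3','4']: fitbar('side',np.load(f'side{f}.npy'))
E
```

```text
side 228 az -83.92 end [0.3734 0.289 ] tip [0.3889 0.1426] len 0.1472 z handle 0.132 z tip 0.1292
side 197 az -91.97 end [0.3857 0.2884] tip [0.3806 0.1414] len 0.1471 z handle 0.128 z tip 0.1343
side 236 az -89.4 end [0.3825 0.2903] tip [0.3841 0.141 ] len 0.1494 z handle 0.1313 z tip 0.129
```

jog_arm:
  moves:
    - [[0,0,-0.015,0,0,0,1],[0,0,0,0,0,0,1],[0,0,0,0,0,0,1],[0,0,0,0,0,0,1],[0,0,0,0,0,0,1]]

```text
t: 5.65
tcp_pos: [0.3735, 0.258, 0.1574]
tcp_rot: [[0.993, 0.115, -0.002], [0.115, -0.993, -0.001], [-0.002, 0.0, -1.0]]
contact_force: [0.7, 0.3, -0.1]
opening: 0.0723
```

```bash
python3 - <<'E'
from h import *
st()
im,d=robot.grab_frame('side'); np.save('side5.npy',d); cv2.imwrite('pics/side5.png',cv2.resize(cv2.convertScaleAbs(im[130:190,330:400,::-1],alpha=2,beta=20),None,fx=9,fy=9,interpolation=cv2.INTER_CUBIC))
fitbar('side',d)
E
```

```text
t 5.65 p [0.3735 0.258  0.1574] phi 96.58 zax [-0.002 -0.001 -1.   ] F [ 0.7  0.3 -0.1] M [-0.03 -0.02 -0.02] open 0.0723
side 206 az -90.11 end [0.3837 0.2817] tip [0.3834 0.1404] len 0.1412 z handle 0.131 z tip 0.1299
```

View pics/side5.png

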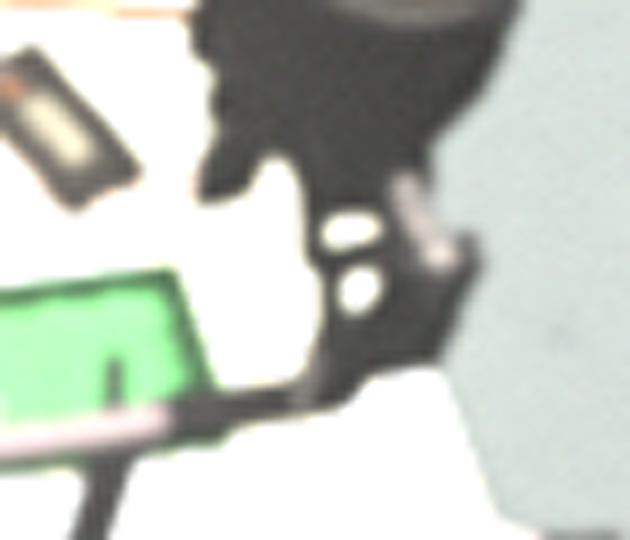

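```bash
python3 - <<'E'
from h import *
plan([([.383,.259,.150],91,3),([.383,.259,.102],91,4)],1)
E
```

```text
rows 7
[[[0.0032,0,0.0025,0,0.001,0.032,1],[0.0032,-0.0001,0.0024,0,0,0.033,1],[0.0032,-0.0001,0.0025,0.001,0.001,0.032,1],[0,0,0.012,0,0,0,1],[0,0,0.012,0,0,0,1],[0,0,0.012,0,0,0,1],[0,0,0.012,0,0,0,1]]]
end [0.383 0.259 0.102]
```

jog_arm:
  moves:
    - [[0.003,0,0.0025,0,0.001,0.032,1],[0.003,0,0.0025,0,0,0.032,1],[0.003,0,0.0025,0,0.001,0.032,1],[0,0,0.012,0,0,0,1],[0,0,0.012,0,0,0,1],[0,0,0.012,0,0,0,1],[0,0,0.01,0,0,0,1],[0,0,0,0,0,0,1]]

```text
t: 6.5
tcp_pos: [0.3798, 0.2573, 0.0966]
tcp_rot: [[1.0, 0.017, -0.006], [0.017, -1.0, -0.004], [-0.006, 0.003, -1.0]]
contact_force: [-0.4, 0.2, -0.3]
opening: 0.0855
```

```bash
python3 - <<'E'
from h import *
st()
im,d=robot.grab_frame('side'); np.save('side6.npy',d); cv2.imwrite('pics/side6.png',cv2.resize(cv2.convertScaleAbs(im[130:190,330:400,::-1],alpha=2,beta=20),None,fx=9,fy=9,interpolation=cv2.INTER_CUBIC))
E
```

```text
t 6.5 p [0.3798 0.2573 0.0966] phi 90.98 zax [-0.006 -0.004 -1.   ] F [-0.4  0.2 -0.3] M [-0.05  0.04  0.04] open 0.0855
```

View pics/side6.png

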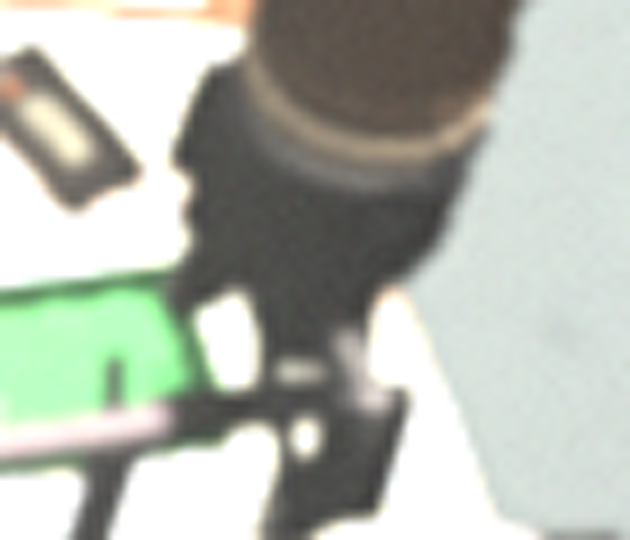

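```bash
python3 - <<'E'
from h import *
C=cloud('side',np.load('side6.npy'))
for u in (360,362,364,366):
    print(u,[(v,*np.round(C[v,u],3).tolist()) for v in range(176,190,2)])
E
```

```text
360 [(176, 0.421, 0.244, 0.181), (178, 0.42, 0.246, 0.171), (180, 0.426, 0.245, 0.17), (182, 0.43, 0.244, 0.167), (184, 0.433, 0.245, 0.161), (186, 0.431, 0.248, 0.147), (188, 0.434, 0.249, 0.141)]
362 [(176, 0.422, 0.249, 0.182), (178, 0.429, 0.246, 0.183), (180, 0.429, 0.249, 0.173), (182, 0.435, 0.247, 0.173), (184, 0.435, 0.249, 0.163), (186, 0.445, 0.245, 0.169), (188, 0.438, 0.252, 0.146)]
364 [(176, 0.421, 0.255, 0.179), (178, 0.44, 0.245, 0.2), (180, 0.441, 0.246, 0.191), (182, 0.448, 0.244, 0.193), (184, 0.45, 0.245, 0.185), (186, 0.45, 0.247, 0.177), (188, 0.456, 0.245, 0.176)]
366 [(176, 0.446, 0.244, 0.217), (178, 0.447, 0.246, 0.21), (180, 0.451, 0.245, 0.206), (182, 0.452, 0.247, 0.198), (184, 0.454, 0.248, 0.191), (186, 0.45, 0.253, 0.175), (188, 0.454, 0.252, 0.172)]
```

jog_arm:
  moves:
    - [[0.003,-0.002,-0.004,-0.004,-0.006,0,1],[0,0,0,0,0,0,-1],[0,0,0,0,0,0,-1],[0,0,0,0,0,0,-1],[0,0,0,0,0,0,-1],[0,0,0,0,0,0,-1],[0,0,0,0,0,0,-1]]
  force: 60

```text
t: 7.25
tcp_pos: [0.3804, 0.2605, 0.1025]
tcp_rot: [[1.0, 0.015, -0.018], [0.015, -1.0, -0.007], [-0.018, 0.006, -1.0]]
contact_force: [0.3, -0.5, 2.9]
opening: 0.0176
```

```bash
python3 - <<'E'
from h import *
st()
E
```

```text
t 7.25 p [0.3804 0.2605 0.1025] phi 90.85 zax [-0.018 -0.007 -1.   ] F [ 0.3 -0.5  2.9] M [-0.19 -0.14  0.05] open 0.0176
```

jog_arm:
  moves:
    - [[0,0,-0.006,0,0,0,-1],[0,0,-0.01,0,0,0,-1],[0,0,-0.015,0,0,0,-1],[0,0,-0.015,0,0,0,-1],[0,0,-0.015,0,0,0,-1],[0,0,-0.01,0,0,0,-1],[0,0,0,0,0,0,-1]]

```text
t: 7.95
tcp_pos: [0.3832, 0.2607, 0.1788]
tcp_rot: [[1.0, 0.015, -0.014], [0.015, -1.0, -0.006], [-0.014, 0.005, -1.0]]
contact_force: [-0.4, 0.6, -2.1]
opening: 0.0174
```

```bash
python3 - <<'E'
from h import *
st()
for n in ['side','top']:
    im,d=robot.grab_frame(n); np.save(n+'7.npy',d)
    im=im[...,::-1]; a=im[150:260,90:240] if n=='top' else im[110:220,280:430]
    cv2.imwrite(f'pics/{n}7.png',cv2.resize(a,None,fx=5,fy=5,interpolation=cv2.INTER_CUBIC))
    fitbar(n,d,.185,.22,(.34,.43,.12,.235),.007)
E
```

```text
t 7.95 p [0.3832 0.2607 0.1788] phi 90.86 zax [-0.014 -0.006 -1.   ] F [-0.4  0.6 -2.1] M [ 0.09 -0.03  0.  ] open 0.0174
side 162 az -89.84 end [0.387  0.2346] tip [0.3872 0.1416] len 0.0931 z handle 0.2039 z tip 0.2034
top 174 az -89.2 end [0.3836 0.2347] tip [0.3849 0.1415] len 0.0932 z handle 0.2037 z tip 0.2028
```

View pics/side7.png

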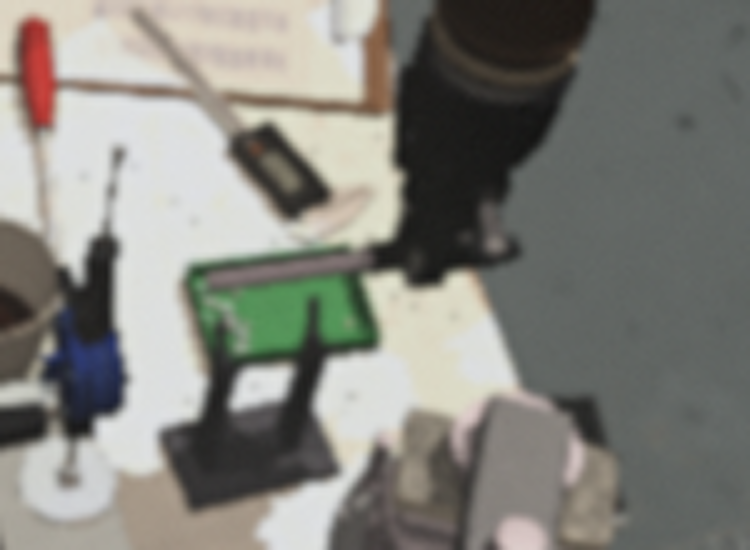

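View pics/top7.png

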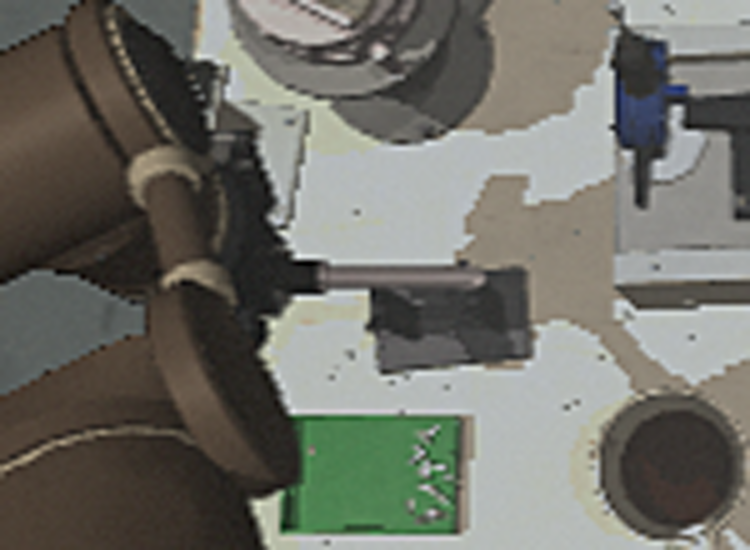

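```bash
python3 - <<'E'
from h import *
from scipy.optimize import least_squares
np.set_printoptions(precision=4,suppress=True)
for n in ['top','side']:
    Ds=[np.load(n+f+'.npy') for f in (['0','7'] if n=='top' else ['0','4','7'])]
    C=np.concatenate([cloud(n,D).reshape(-1,3) for D in Ds])
    c=np.array([.557,.236])
    for it in range(4):
        d=C[:,:2]-c; r=np.hypot(*d.T); a=np.degrees(np.arctan2(d[:,1],d[:,0]))%360
        m=(C[:,2]>.186)&(C[:,2]<.219)&(abs(r-.05)<.006)
        for h in (126,186,246,306): m&=~(abs(a-h)<11)
        m&=~(abs(a-212)<9)
        f=least_squares(lambda x:np.hypot(*(C[m,:2]-x).T)-.05,c,loss='soft_l1',f_scale=.001); c=f.x
    print(n,'collar',m.sum(),c,np.std(f.fun))
    q=C[(C[:,2]>.171)&(C[:,2]<.1775)]; cc=np.array([.557,.236])
    for it in range(5):
        d=q[:,:2]-cc; r=np.hypot(*d.T); a=np.degrees(np.arctan2(d[:,1],d[:,0]))%360
        pts=[]
        lo,hi=(135,300) if n=='top' else (215,300)
        for b in range(lo,hi,6):
            k=(a>=b)&(a<b+6)&(r<.073)&(r>.055)
            if k.sum()>2: i=np.where(k)[0][np.argsort(r[k])[-2:]]; pts+=list(q[i,:2])
        pts=np.array(pts); f=least_squares(lambda x:np.hypot(*(pts-x[:2]).T)-x[2],[*cc,.067],loss='soft_l1',f_scale=.001); g=least_squares(lambda x:np.hypot(*(pts-x).T)-.067,cc,loss='soft_l1',f_scale=.001); cc=g.x
    print(n,'flange rim',len(pts),f.x,g.x)
    # hole azimuths by depth deficit
    d=C[:,:2]-c; r=np.hypot(*d.T); a=np.degrees(np.arctan2(d[:,1],d[:,0]))%360
    for h in (126,186,246,306):
        k=(abs(C[:,2]-.202)<.012)&(abs(a-h)<14)&(r<.046)&(r>.02)
        if k.sum(): print('hole',h,k.sum(),'az',np.median(a[k]),a[k].min(),a[k].max(),'z',np.median(C[k,2]))
E
```

```text
top collar 143 [0.5574 0.2358] 0.0012675188889259576
top flange rim 56 [0.5565 0.2351 0.0659] [0.5576 0.236 ]
hole 186 7 az 181.91327471568005 177.77861800309253 192.70320104809088 z 0.19324367680637322
hole 246 12 az 245.32729908734603 238.27995914344174 256.8668713790738 z 0.19232193304570844
side collar 253 [0.5571 0.2351] 0.0013200833558733613
side flange rim 30 [0.5577 0.2332 0.0658] [0.5579 0.2346]
hole 306 55 az 303.290468909711 294.05468840101855 312.97661994943553 z 0.19301409411339
```

```bash
cat >> h.py <<'E'
AX=np.array([.5575,.2356])
def gp(phi,r,z): a=np.radians(phi); return [AX[0]+r*np.cos(a),AX[1]+r*np.sin(a),z]
E
python3 - <<'E'
from h import *
plan([(gp(185.5,.186,.183),185.5,14)],-1)
E
```

```text
rows 14
[[[-0.0007,0.003,-0.0004,-0.001,0.001,-0.118,-1],[-0.0011,0.0029,-0.0004,0,0.002,-0.118,-1],[-0.0015,0.0028,-0.0003,-0.001,0.001,-0.118,-1],[-0.0017,0.0026,-0.0004,0,0.001,-0.118,-1],[-0.002,0.0023,-0.0004,-0.001,0.001,-0.118,-1],[-0.0023,0.0021,-0.0004,-0.001,0.002,-0.118,-1],[-0.0025,0.0018,-0.0004,0,0.001,-0.118,-1],[-0.0028,0.0015,-0.0004,-0.001,0.001,-0.118,-1],[-0.0028,0.0012,-0.0004,-0.001,0.002,-0.118,-1],[-0.003,0.0008,-0.0004,0,0.001,-0.118,-1],[-0.0031,0.0005,-0.0004,-0.001,0.001,-0.118,-1],[-0.0031,0.0001,-0.0004,0,0.002,-0.118,-1],[-0.0031,-0.0003,-0.0004,-0.001,0.001,-0.118,-1],[-0.003,-0.0006,-0.0004,-0.001,0.001,-0.118,-1]]]
end [0.3724 0.2178 0.183 ]
```

jog_arm:
  moves:
    - [[-0.001,0.003,-0.0004,-0.001,0.001,-0.118,-1],[-0.001,0.003,-0.0004,-0.001,0.001,-0.118,-1],[-0.0015,0.003,-0.0004,-0.001,0.001,-0.118,-1],[-0.0015,0.0025,-0.0004,-0.001,0.001,-0.118,-1],[-0.002,0.0025,-0.0004,-0.001,0.001,-0.118,-1],[-0.0025,0.002,-0.0004,-0.001,0.001,-0.118,-1],[-0.0025,0.002,-0.0004,-0.001,0.001,-0.118,-1],[-0.003,0.0015,-0.0004,0,0.001,-0.118,-1],[-0.003,0.001,-0.0004,0,0.001,-0.118,-1],[-0.003,0.001,-0.0004,0,0.001,-0.118,-1],[-0.003,0.0005,-0.0004,0,0.001,-0.118,-1],[-0.003,0,-0.0004,0,0.001,-0.118,-1],[-0.003,0,-0.0004,0,0.001,-0.1,-1],[-0.003,-0.0005,-0.0004,0,0.001,-0.05,-1],[0,0,0,0,0,0,-1]]

```text
t: 9.55
tcp_pos: [0.3592, 0.2079, 0.1664]
tcp_rot: [[-0.077, 0.996, -0.04], [0.997, 0.076, -0.022], [-0.018, -0.042, -0.999]]
contact_force: [-0.5, -0.1, -1.9]
opening: 0.0168
```

```bash
cat >> h.py <<'E'
def fitrod(n,D,z=(.19,.216),c=None,phi=186,rr=(.055,.125)):
    # rod between collar and gripper, in radial coords
    P=cloud(n,D).reshape(-1,3); a=np.radians(phi); u=np.array([np.cos(a),np.sin(a)]); w=np.array([-u[1],u[0]])
    d=P[:,:2]-AX; s=d@u; e=d@w
    m=(P[:,2]>z[0])&(P[:,2]<z[1])&(s>rr[0])&(s<rr[1])&(abs(e)<.03)
    if m.sum()<10: print(n,'few',m.sum()); return
    k=np.polyfit(s[m],e[m],1); 
    for it in range(3):
        q=abs(np.polyval(k,s[m])-e[m])<.007; k=np.polyfit(s[m][q],e[m][q],1)
    zz=np.polyfit(s[m][q],P[m][q][:,2],1)
    print(n,q.sum(),'bar az',round(phi+np.degrees(np.arctan(k[0])),2),'lateral at r=50: %.4f at axis %.4f'%(np.polyval(k,.05),k[1]),'smin %.4f'%s[m][q].min(),'ztop med %.4f slope %.3f'%(np.median(P[m][q][:,2]),zz[0]))
E
python3 - <<'E'
from h import *
st()
for n in ['side','top']:
    im,d=robot.grab_frame(n); np.save(n+'8.npy',d)
    im=im[...,::-1]; a=im[120:230,110:260] if n=='top' else im[130:240,280:430]
    cv2.imwrite(f'pics/{n}8.png',cv2.resize(a,None,fx=5,fy=5,interpolation=cv2.INTER_CUBIC))
    fitrod(n,d,phi=185.5,rr=(.058,.15))
E
```

```text
t 9.55 p [0.3592 0.2079 0.1664] phi 184.41 zax [-0.04  -0.022 -0.999] F [-0.5 -0.1 -1.9] M [-0.04  0.07 -0.03] open 0.0168
side 11 bar az 183.7 lateral at r=50: 0.0159 at axis 0.0175 smin 0.0927 ztop med 0.1910 slope 0.033
top 11 bar az 173.61 lateral at r=50: 0.0296 at axis 0.0401 smin 0.0589 ztop med 0.1917 slope -0.201
```

View pics/side8.png

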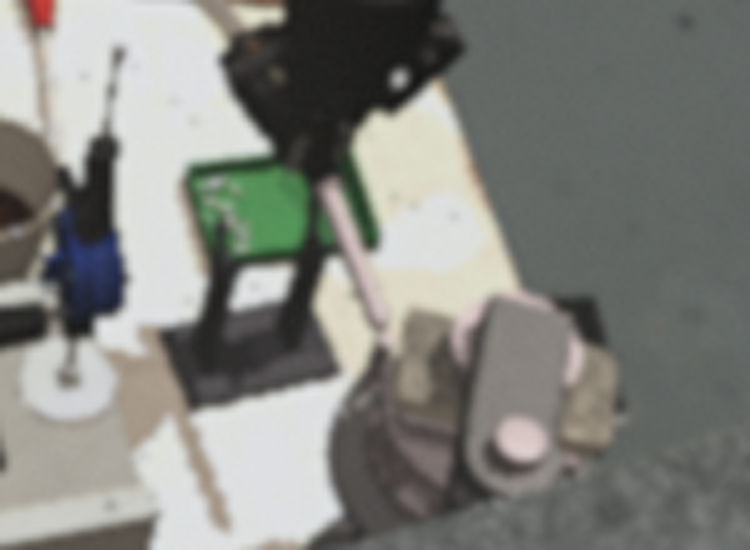

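View pics/top8.png

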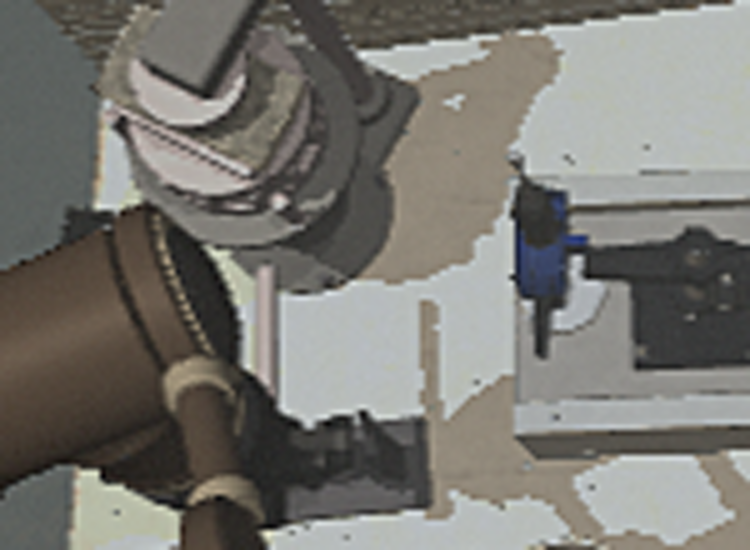

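```bash
python3 - <<'E'
from h import *
plan([(gp(185.5,.186,.183),185.5,4)],-1)
E
```

```text
rows 4
[[[0.0021,0.0032,-0.0043,-0.01,0.004,-0.005,-1],[0.002,0.0033,-0.0042,-0.011,0.005,-0.005,-1],[0.0021,0.0034,-0.0042,-0.01,0.004,-0.005,-1],[0.002,0.0034,-0.0042,-0.011,0.005,-0.005,-1]]]
end [0.3724 0.2177 0.183 ]
```

jog_arm:
  moves:
    - [[0.002,0.003,-0.004,-0.01,0.0045,-0.005,-1],[0.002,0.003,-0.004,-0.01,0.0045,-0.005,-1],[0.002,0.0035,-0.004,-0.01,0.0045,-0.005,-1],[0.002,0.0035,-0.004,-0.01,0.0045,-0.005,-1],[0,0,0,0,0,0,-1]]

```text
t: 10.15
tcp_pos: [0.3733, 0.2188, 0.1833]
tcp_rot: [[-0.096, 0.995, 0.002], [0.995, 0.096, 0.002], [0.002, 0.002, -1.0]]
contact_force: [0.2, -0.8, -1.3]
opening: 0.0168
```

```bash
python3 - <<'E'
from h import *
st()
for n in ['side','top']:
    im,d=robot.grab_frame(n); np.save(n+'9.npy',d)
    im=im[...,::-1]; a=im[120:230,110:260] if n=='top' else im[130:240,280:430]
    cv2.imwrite(f'pics/{n}9.png',cv2.resize(a,None,fx=5,fy=5,interpolation=cv2.INTER_CUBIC))
    fitrod(n,d,phi=185.5,rr=(.062,.15))
plan([(gp(185.5,.186,.183),185.5,2)],-1)
E
```

```text
t 10.15 p [0.3733 0.2188 0.1833] phi 185.49 zax [ 0.002  0.002 -1.   ] F [ 0.2 -0.8 -1.3] M [-0.02  0.11  0.04] open 0.0168
side 122 bar az 185.27 lateral at r=50: 0.0034 at axis 0.0036 smin 0.0735 ztop med 0.2078 slope -0.001
top 114 bar az 186.6 lateral at r=50: 0.0010 at axis 0.0001 smin 0.0662 ztop med 0.2077 slope 0.021
rows 2
[[[-0.0003,-0.0001,-0.0002,0,-0.001,0,-1],[-0.0003,-0.0002,-0.0001,0,0,0,-1]]]
end [0.3723 0.2178 0.183 ]
```

jog_arm:
  moves:
    - [[0.0015,0.002,0,0,0,0,-1],[0,0.004,0,0,0,0,-1],[0,0.004,0,0,0,0,-1],[0,0.004,0,0,0,0,-1],[0,0.004,0,0,0,0,-1],[0,0.003,0,0,0,0,-1]]

```text
t: 10.85
tcp_pos: [0.3944, 0.2218, 0.1819]
tcp_rot: [[-0.096, 0.995, -0.002], [0.995, 0.096, 0.0], [0.001, -0.002, -1.0]]
contact_force: [-0.6, -0.0, -1.5]
opening: 0.0167
```

```bash
python3 - <<'E'
from h import *
s=st(); d=np.array(s['tcp_pos'])[:2]-AX; print('r',np.hypot(*d),'az',np.degrees(np.arctan2(d[1],d[0]))%360)
for n in ['side','top']:
    im,d=robot.grab_frame(n); np.save(n+'10.npy',d)
    im=im[...,::-1]; a=im[120:230,110:260] if n=='top' else im[130:240,280:430]
    cv2.imwrite(f'pics/{n}10.png',cv2.resize(a,None,fx=5,fy=5,interpolation=cv2.INTER_CUBIC))
    fitrod(n,d,phi=185.5,rr=(.055,.13))
E
```

```text
t 10.85 p [0.3944 0.2218 0.1819] phi 185.48 zax [-0.002  0.    -1.   ] F [-0.6 -0.  -1.5] M [ 0.01  0.07 -0.  ] open 0.0167
r 0.1636905802524649 az 184.82179096110568
side 90 bar az 185.58 lateral at r=50: 0.0022 at axis 0.0021 smin 0.0737 ztop med 0.2065 slope 0.005
top 94 bar az 186.57 lateral at r=50: 0.0002 at axis -0.0007 smin 0.0552 ztop med 0.2065 slope -0.012
```

View pics/top10.png

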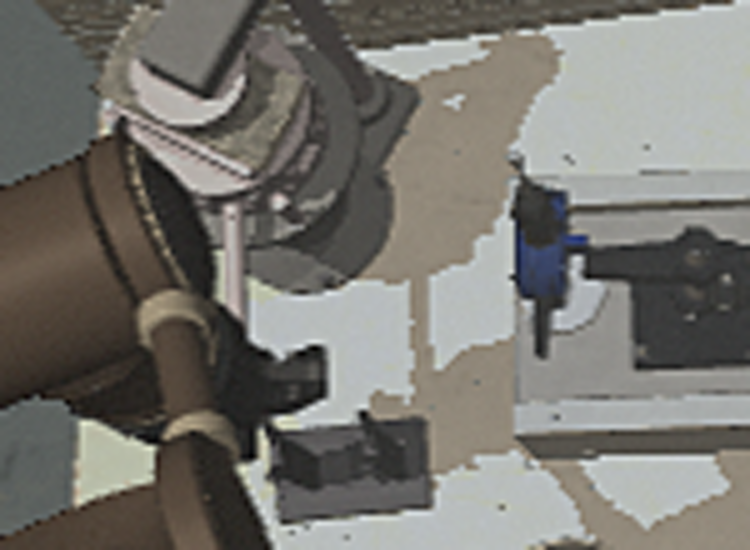

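jog_arm:
  moves:
    - [[0.0005,0.004,-0.001,0,0,0,-1],[0,0.005,0,0,0,0,-1],[0,0.005,0,0,0,0,-1],[0,0.005,0,0,0,0,-1],[0,0.005,0,0,0,0,-1],[0,0.002,0,0,0,0,-1]]

```text
t: 11.55
tcp_pos: [0.4224, 0.225, 0.1829]
tcp_rot: [[-0.095, 0.995, -0.002], [0.995, 0.095, 0.0], [0.001, -0.002, -1.0]]
contact_force: [0.3, -0.5, -1.3]
opening: 0.0168
```

```bash
cat >> h.py <<'E'
def pol():
    s=st(); d=np.array(s['tcp_pos'])[:2]-AX; a=np.arctan2(d[1],d[0]); F=np.array(s['contact_force']); print('r %.4f az %.2f  Frad %.1f Ftan(ccw+) %.1f Fz %.1f'%(np.hypot(*d),np.degrees(a)%360,F[0]*np.cos(a)+F[1]*np.sin(a),-F[0]*np.sin(a)+F[1]*np.cos(a),F[2])); return s
def arc(phi1,n,r=None,z=None,hand=-1,lead=0):
    s=robot.sense(); p=np.array(s['tcp_pos']);R=np.array(s['tcp_rot']); d=p[:2]-AX; a0=np.degrees(np.arctan2(d[1],d[0]))%360; r0=np.hypot(*d); r=r or r0; z0=p[2]; z=z or z0
    f0=(np.degrees(np.arctan2(R[1,0],R[0,0]))+90)%360; R0=R
    R1=Rphi(phi1+lead); rv=Ro.from_matrix(R0.T@R1).as_rotvec()
    def f(k):
        a=a0+(phi1-a0)*k; return np.array(gp(a,r0+(r-r0)*k,z0+(z-z0)*k)), R0@Ro.from_rotvec(rv*k).as_matrix()
    return plan([(f,phi1,n)],hand)
E
python3 - <<'E'
from h import *
pol()
arc(165,7,r=.138,z=.183)
E
```

```text
t 11.55 p [0.4224 0.225  0.1829] phi 185.48 zax [-0.002  0.    -1.   ] F [ 0.3 -0.5 -1.3] M [-0.03  0.07  0.  ] open 0.0168
r 0.1355 az 184.47  Frad -0.2 Ftan(ccw+) 0.5 Fz -1.3
rows 7
[[[0.0066,-0.0001,0,0,0,0.051,-1],[0.0066,-0.0001,0,0,0,0.051,-1],[0.0066,-0.0001,0,-0.001,0,0.051,-1],[0.0067,-0.0001,0,0,0,0.051,-1],[0.0066,-0.0002,-0.0001,0,0,0.051,-1],[0.0067,-0.0001,0,0,0,0.051,-1],[0.0067,-0.0002,0,-0.001,0,0.051,-1]]]
end [0.4242 0.2713 0.183 ]
```

jog_arm:
  moves:
    - [[0.0066,0,0,0,0,0.051,-1],[0.0066,0,0,0,0,0.051,-1],[0.0066,0,0,0,0,0.051,-1],[0.0066,0,0,0,0,0.051,-1],[0.0066,0,0,0,0,0.051,-1],[0.0066,0,0,0,0,0.051,-1],[0.0066,0,0,0,0,0.051,-1]]

```text
t: 12.25
tcp_pos: [0.4246, 0.2636, 0.1818]
tcp_rot: [[0.268, 0.963, -0.008], [0.963, -0.268, -0.019], [-0.02, -0.003, -1.0]]
contact_force: [-2.6, -0.2, 2.3]
opening: 0.0166
```

```bash
python3 - <<'E'
from h import *
pol()
arc(140,8,r=.138,z=.183)
E
```

```text
t 12.25 p [0.4246 0.2636 0.1818] phi 164.43 zax [-0.008 -0.019 -1.   ] F [-2.6 -0.2  2.3] M [-0.2   0.26  0.51] open 0.0166
r 0.1358 az 168.09  Frad 2.5 Ftan(ccw+) 0.7 Fz 2.3
rows 8
[[[0.0083,-0.0006,-0.0003,0,0.003,0.053,-1],[0.0083,-0.0004,-0.0003,0,0.002,0.054,-1],[0.0084,-0.0005,-0.0003,0.001,0.003,0.053,-1],[0.0084,-0.0003,-0.0003,0,0.002,0.053,-1],[0.0084,-0.0003,-0.0002,0,0.003,0.053,-1],[0.0084,-0.0002,-0.0002,0,0.003,0.054,-1],[0.0084,-0.0002,-0.0002,0,0.002,0.053,-1],[0.0085,-0.0001,-0.0002,0.001,0.003,0.053,-1]]]
end [0.4518 0.3244 0.183 ]
```

jog_arm:
  moves:
    - [[0.009,-0.0005,0,0,0.002,0.045,-1],[0.0085,-0.0005,0,0,0.002,0.05,-1],[0.0085,-0.0005,0,0,0.002,0.05,-1],[0.0085,-0.0005,0,0,0.002,0.05,-1],[0.0085,-0.0003,0,0,0.002,0.05,-1],[0.0085,-0.0003,0,0,0.003,0.05,-1],[0.0085,-0.0003,0,0,0.003,0.05,-1],[0.0085,-0.0003,0,0,0.003,0.05,-1]]

```text
t: 13.05
tcp_pos: [0.4477, 0.3153, 0.18]
tcp_rot: [[0.625, 0.781, -0.012], [0.78, -0.625, -0.034], [-0.034, 0.012, -0.999]]
contact_force: [-3.3, -4.0, 1.8]
opening: 0.0173
```

```bash
python3 - <<'E'
from h import *
pol()
arc(115,8,r=.138,z=.183)
E
```

```text
t 13.05 p [0.4477 0.3153 0.18  ] phi 141.32 zax [-0.012 -0.034 -0.999] F [-3.3 -4.   1.8] M [-0.6   0.37  0.05] open 0.0173
r 0.1357 az 144.03  Frad 0.3 Ftan(ccw+) 5.2 Fz 1.8
rows 8
[[[0.0086,-0.0004,-0.0007,0.002,0.004,0.057,-1],[0.0086,-0.0004,-0.0006,0.003,0.004,0.058,-1],[0.0086,-0.0003,-0.0006,0.002,0.004,0.057,-1],[0.0086,-0.0003,-0.0005,0.003,0.003,0.058,-1],[0.0087,-0.0002,-0.0005,0.002,0.004,0.057,-1],[0.0087,-0.0001,-0.0005,0.002,0.004,0.058,-1],[0.0087,-0.0002,-0.0005,0.003,0.004,0.057,-1],[0.0088,0,-0.0004,0.002,0.004,0.057,-1]]]
end [0.4992 0.3607 0.183 ]
```

jog_arm:
  moves:
    - [[0.009,-0.0005,-0.001,0.004,0.006,0.05,-1],[0.009,-0.0005,-0.001,0.004,0.006,0.053,-1],[0.009,-0.0003,-0.001,0.004,0.006,0.053,-1],[0.009,-0.0003,-0.001,0.003,0.005,0.053,-1],[0.009,-0.0003,-0.0005,0.003,0.005,0.053,-1],[0.009,-0.0003,-0.0005,0.003,0.005,0.053,-1],[0.009,-0.0003,-0.0005,0.003,0.005,0.053,-1],[0.009,-0.0003,-0.0005,0.003,0.005,0.053,-1],[0.009,-0.0003,-0.0005,0.003,0.005,0.053,-1],[0.005,0,-0.0005,0.002,0.004,0.03,-1]]

```text
t: 14.05
tcp_pos: [0.5007, 0.3587, 0.1806]
tcp_rot: [[0.929, 0.369, -0.029], [0.369, -0.929, -0.012], [-0.031, 0.001, -1.0]]
contact_force: [-4.3, -1.1, 1.1]
opening: 0.017
```

```bash
python3 - <<'E'
from h import *
pol()
arc(106,3,r=.138,z=.183)
for n in ['side','top']:
    im,d=robot.grab_frame(n); np.save(n+'11.npy',d)
    im=im[...,::-1]; a=im[110:220,110:260] if n=='top' else im[130:240,280:430]
    cv2.imwrite(f'pics/{n}11.png',cv2.resize(a,None,fx=5,fy=5,interpolation=cv2.INTER_CUBIC))
E
```

```text
t 14.05 p [0.5007 0.3587 0.1806] phi 111.65 zax [-0.029 -0.012 -1.   ] F [-4.3 -1.1  1.1] M [-0.18  0.47  0.12] open 0.017
r 0.1356 az 114.78  Frad 0.8 Ftan(ccw+) 4.3 Fz 1.1
rows 3
[[[0.0069,-0.001,-0.001,0.001,0.01,0.033,-1],[0.007,-0.0009,-0.001,0,0.011,0.033,-1],[0.007,-0.0007,-0.0008,0.001,0.01,0.033,-1]]]
end [0.5195 0.3682 0.183 ]
```

View pics/side11.png

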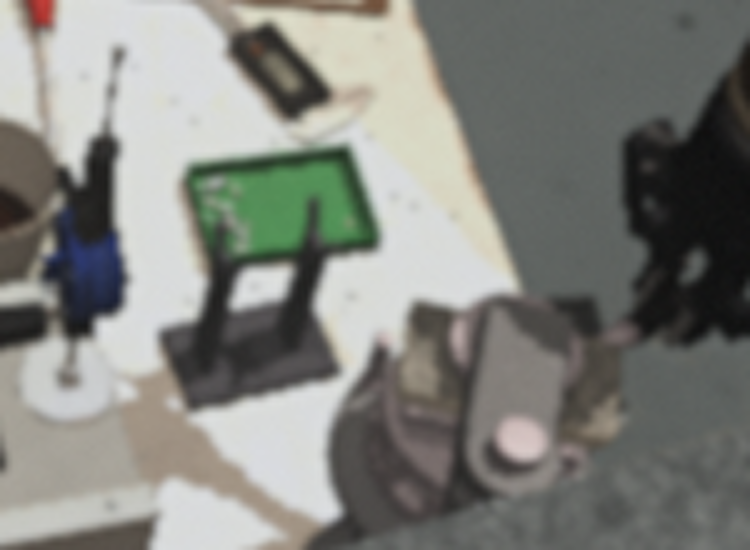

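View pics/top11.png

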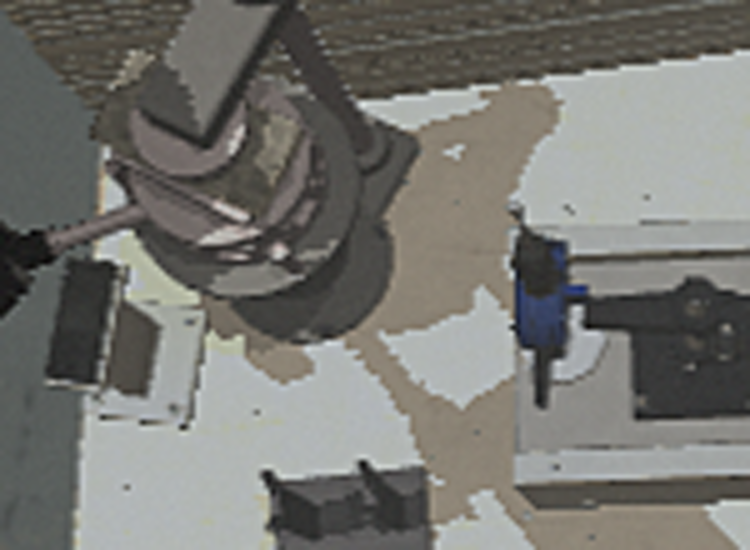

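jog_arm:
  moves:
    - [[0.008,-0.001,-0.001,0,0.01,0.025,-1],[0.008,-0.001,-0.001,0,0.01,0.025,-1],[0.008,-0.001,-0.001,0,0.01,0.025,-1],[0,0,0,0,0,0,-1]]

```text
t: 14.55
tcp_pos: [0.5136, 0.3637, 0.1785]
tcp_rot: [[0.956, 0.294, -0.021], [0.294, -0.956, -0.016], [-0.025, 0.009, -1.0]]
contact_force: [-2.9, 1.2, 1.4]
opening: 0.0168
```

```bash
python3 - <<'E'
from h import *
pol()
for n in ['top']:
    im,d=robot.grab_frame(n); np.save(n+'12.npy',d)
    fitrod(n,d,phi=107,rr=(.055,.1))
im,d=robot.grab_frame('side'); np.save('side12.npy',d); fitrod('side',d,phi=107,rr=(.055,.1))
E
```

```text
t 14.55 p [0.5136 0.3637 0.1785] phi 107.08 zax [-0.021 -0.016 -1.   ] F [-2.9  1.2  1.4] M [ 0.07  0.37 -0.14] open 0.0168
r 0.1354 az 108.92  Frad 2.1 Ftan(ccw+) 2.4 Fz 1.4
top 72 bar az 106.77 lateral at r=50: 0.0063 at axis 0.0065 smin 0.0558 ztop med 0.2058 slope -0.018
side 18 bar az 116.15 lateral at r=50: -0.0049 at axis -0.0130 smin 0.0888 ztop med 0.2055 slope 0.327
```

jog_arm:
  moves:
    - [[-0.002,0,-0.003,0,0.01,-0.025,-1],[-0.001,-0.005,-0.002,0,0.01,-0.02,-1],[0,-0.009,0,0,0,0,-1],[0,-0.009,0,0,0,0,-1],[0,-0.009,0,0,0,0,-1],[0,-0.009,0,0,0,0,-1],[0,-0.009,0,0,0,0,-1],[0,-0.008,0,0,0,0,-1],[0,0,0,0,0,0,-1]]

```text
t: 15.55
tcp_pos: [0.4923, 0.4252, 0.1846]
tcp_rot: [[0.939, 0.345, 0.01], [0.345, -0.939, -0.002], [0.008, 0.006, -1.0]]
contact_force: [0.0, -0.1, -1.6]
opening: 0.017
```

```bash
cat > unw.py <<'E'
from h import *
import sys
def unw(tag,zr=(.23,.170)):
    rows=[]
    for n in ['top','side']:
        im,D=robot.grab_frame(n); im=np.ascontiguousarray(im[...,::-1]); np.save(n+tag+'.npy',D); cv2.imwrite(f'pics/{n}{tag}.png',im)
        A=np.radians(np.arange(60,360,.5)); Z=np.arange(zr[0],zr[1],-.0005)
        c=cam(n);R=np.array(c['rotation']);p=np.array(c['position'])
        AA,ZZ=np.meshgrid(A,Z); P=np.stack([AX[0]+.05*np.cos(AA),AX[1]+.05*np.sin(AA),ZZ],-1)
        q=(P-p)@R; u=(c['fx']*q[...,0]/q[...,2]+c['cx']).astype(np.float32); v=(c['fy']*q[...,1]/q[...,2]+c['cy']).astype(np.float32)
        T=cv2.remap(im,u,v,cv2.INTER_LINEAR); d=cv2.remap(D,u,v,cv2.INTER_NEAREST)
        res=d-q[...,2]; vis=(np.einsum('ijk,ijk->ij',P-p,np.stack([np.cos(AA),np.sin(AA),0*AA],-1))<0)
        H=cv2.applyColorMap(np.clip(128+res*6000,0,255).astype(np.uint8),cv2.COLORMAP_JET)
        T=cv2.convertScaleAbs(T,alpha=1.6); T[~vis]=0;H[~vis]=0; rows+=[T,H]
        b=(res>.008)&(res<.04)&vis&(ZZ>.19)&(ZZ<.212)
        h=b.sum(0); deg=np.degrees(A)
        i=0; out=[]
        while i<len(h):
            if h[i]>3:
                j=i
                while j<len(h) and h[j]>3: j+=1
                if j-i>8: w=h[i:j]; out.append((deg[i],deg[j-1],round((deg[i:j]*w).sum()/w.sum(),1),int(w.sum())))
                i=j
            else: i+=1
        print(n,'dips',out)
    I=cv2.resize(np.vstack(rows),(800,480))
    for a in range(60,360,30):
        x=int((a-60)/300*800); cv2.line(I,(x,0),(x,480),(0,255,0),1); cv2.putText(I,str(a),(x,12),0,.4,(0,0,255),1)
    cv2.imwrite(f'pics/unw{tag}.png',I)
if __name__=='__main__': pol(); unw(sys.argv[1])
E
python3 unw.py 13; python3 - <<'E'
from h import *
arc(170,13,r=.19,z=.183)
E
```

```text
t 15.55 p [0.4923 0.4252 0.1846] phi 110.16 zax [ 0.01  -0.002 -1.   ] F [ 0.  -0.1 -1.6] M [ 0.11  0.11 -0.01] open 0.017
r 0.2005 az 108.98  Frad -0.1 Ftan(ccw+) -0.0 Fz -1.6
top dips [(np.float64(139.0), np.float64(159.0), np.float64(149.7), 724), (np.float64(167.5), np.float64(188.0), np.float64(177.4), 844), (np.float64(199.5), np.float64(203.5), np.float64(201.5), 47), (np.float64(210.5), np.float64(215.0), np.float64(212.7), 81), (np.float64(224.5), np.float64(244.5), np.float64(234.7), 763), (np.float64(253.5), np.float64(261.0), np.float64(257.1), 181), (np.float64(262.0), np.float64(272.5), np.float64(267.1), 180), (np.float64(281.0), np.float64(304.0), np.float64(292.9), 1359)]
side dips [(np.float64(287.0), np.float64(305.0), np.float64(296.5), 667)]
rows 13
[[[-0.0163,0.0011,0,0.001,0,-0.08,-1],[-0.0161,0.0011,0,0.001,-0.001,-0.081,-1],[-0.0162,0.0011,0,0,0,-0.08,-1],[-0.0161,0.0011,0.0001,0.001,0,-0.081,-1],[-0.016,0.0011,0,0.001,0,-0.08,-1],[-0.0159,0.0012,0.0001,0.001,-0.001,-0.08,-1],[-0.0159,0.0012,0,0,0,-0.081,-1],[-0.0159,0.0012,0.0001,0.001,0,-0.08,-1],[-0.0157,0.0013,0.0001,0.001,0,-0.081,-1],[-0.0158,0.0012,0.0001,0.001,-0.001,-0.08,-1],[-0.0156,0.0013,0.0001,0,0,-0.08,-1],[-0.0156,0.0013,0.0001,0.001,0,-0.081,-1],[-0.0156,0.0013,0.0001,0.001,0,-0.08,-1]]]
end [0.3704 0.2686 0.183 ]
```

View pics/unw13.png

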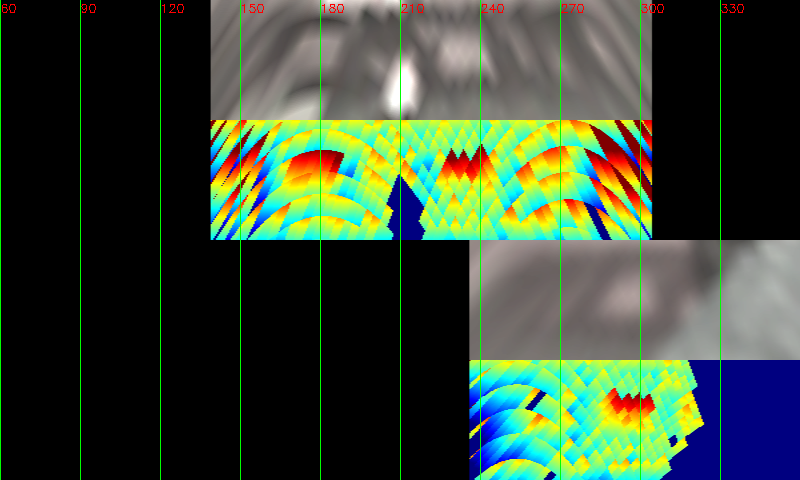

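jog_arm:
  moves:
    - [[-0.016,0.001,0,0,0,-0.08,-1],[-0.016,0.001,0,0,0,-0.08,-1],[-0.016,0.001,0,0,0,-0.08,-1],[-0.016,0.001,0,0,0,-0.08,-1],[-0.016,0.001,-0.001,0,0,-0.08,-1],[-0.016,0.001,-0.001,0,0,-0.08,-1],[-0.016,0.001,-0.001,0,0,-0.08,-1],[-0.016,0.001,-0.001,0,0,-0.08,-1],[-0.016,0.001,-0.001,0,0,-0.08,-1],[-0.016,0.001,-0.001,0,0,-0.08,-1],[-0.016,0.001,-0.001,0,0,-0.08,-1],[-0.016,0.001,-0.001,0,0,-0.08,-1],[-0.016,0.001,0,0,0,-0.08,-1],[-0.008,0.001,0,0,0,-0.04,-1],[0,0,0,0,0,0,-1]]

```text
t: 17.15
tcp_pos: [0.3678, 0.2455, 0.1926]
tcp_rot: [[0.1, 0.995, 0.012], [0.995, -0.1, -0.009], [-0.007, 0.013, -1.0]]
contact_force: [0.1, -0.2, -1.7]
opening: 0.0171
```

```bash
python3 - <<'E'
from h import *
pol()
plan([(gp(175.5,.187,.1835),175.5,5)],-1)
E
```

```text
t 17.15 p [0.3678 0.2455 0.1926] phi 174.26 zax [ 0.012 -0.009 -1.   ] F [ 0.1 -0.2 -1.7] M [0.03 0.11 0.01] open 0.0171
r 0.1900 az 177.02  Frad -0.2 Ftan(ccw+) 0.2 Fz -1.7
rows 5
[[[0.001,0.0005,0.0018,0.003,0.002,-0.004,-1],[0.0011,0.0006,0.0018,0.002,0.001,-0.005,-1],[0.001,0.0005,0.0018,0.003,0.002,-0.004,-1],[0.001,0.0006,0.0019,0.002,0.001,-0.004,-1],[0.001,0.0006,0.0018,0.003,0.002,-0.005,-1]]]
end [0.3711 0.2503 0.1835]
```

jog_arm:
  moves:
    - [[0.0015,0.0005,0.002,0.003,0.002,-0.004,-1],[0.0015,0.0005,0.002,0.003,0.002,-0.004,-1],[0.0015,0.0005,0.002,0.002,0.001,-0.004,-1],[0.0015,0.0005,0.002,0.002,0.001,-0.004,-1],[0.0005,0.001,0.001,0.002,0.001,-0.004,-1],[0,0,0,0,0,0,-1]]

```text
t: 17.75
tcp_pos: [0.3725, 0.2533, 0.1829]
tcp_rot: [[0.081, 0.997, 0.001], [0.997, -0.081, 0.001], [0.001, 0.001, -1.0]]
contact_force: [0.7, 0.3, -2.6]
opening: 0.0169
```

```bash
cat > chk.py <<'E'
from h import *
import sys
from unw import unw
phi=float(sys.argv[1]); pol(); unw(sys.argv[2])
for n in ['side','top']: fitrod(n,np.load(n+sys.argv[2]+'.npy'),phi=phi,rr=(.062,.15))
E
python3 chk.py 175.5 14
```

```text
t 17.75 p [0.3725 0.2533 0.1829] phi 175.38 zax [ 0.001  0.001 -1.   ] F [ 0.7  0.3 -2.6] M [-0.    0.06 -0.  ] open 0.0169
r 0.1859 az 174.53  Frad -0.7 Ftan(ccw+) -0.4 Fz -2.6
top dips [(np.float64(139.0), np.float64(159.0), np.float64(149.4), 691), (np.float64(166.5), np.float64(188.5), np.float64(177.4), 772), (np.float64(224.0), np.float64(245.00000000000003), np.float64(235.2), 759), (np.float64(253.5), np.float64(260.50000000000006), np.float64(257.2), 171), (np.float64(264.5), np.float64(273.5), np.float64(268.5), 233), (np.float64(281.0), np.float64(304.0), np.float64(293.2), 1303)]
side dips [(np.float64(287.50000000000006), np.float64(305.0), np.float64(296.0), 786)]
side 114 bar az 175.39 lateral at r=50: 0.0011 at axis 0.0012 smin 0.0732 ztop med 0.2077 slope 0.007
top 132 bar az 175.51 lateral at r=50: -0.0003 at axis -0.0004 smin 0.0686 ztop med 0.2076 slope 0.030
```

View pics/unw14.png

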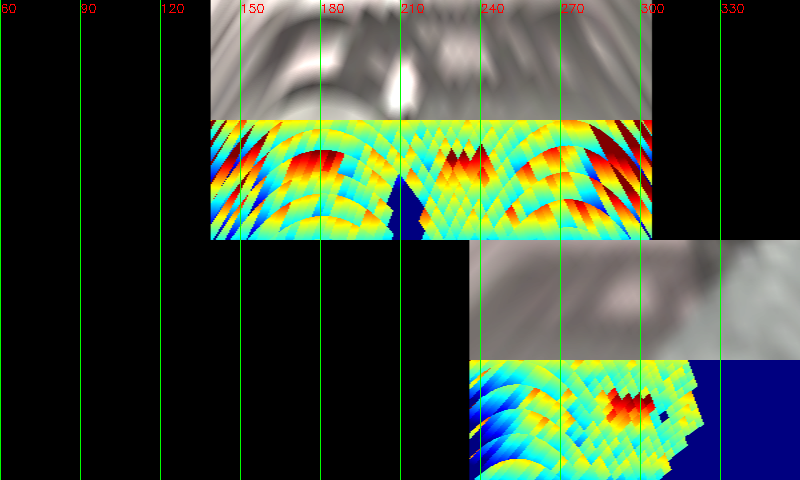

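Lined up with the hole at about 175.5°; now to insert.

jog_arm:
  moves:
    - [[0,0.004,-0.0005,0,0,0,-1],[0,0.004,0,0,0,0,-1],[0,0.004,0,0,0,0,-1],[0,0.004,0,0,0,0,-1],[0,0.004,0,0,0,0,-1],[0,0.004,-0.0005,0,0,0,-1],[0,0.004,0,0,0,0,-1]]

```text
t: 18.55
tcp_pos: [0.4028, 0.2507, 0.1845]
tcp_rot: [[0.081, 0.997, 0.002], [0.997, -0.081, 0.001], [0.001, 0.002, -1.0]]
contact_force: [-0.0, 0.7, -0.8]
opening: 0.0172
```

```bash
python3 - <<'E'
from h import *
pol()
E
```

```text
t 18.55 p [0.4028 0.2507 0.1845] phi 175.37 zax [ 0.002  0.001 -1.   ] F [-0.   0.7 -0.8] M [ 0.03  0.06 -0.02] open 0.0172
r 0.1554 az 174.41  Frad 0.1 Ftan(ccw+) -0.7 Fz -0.8
```

jog_arm:
  moves:
    - [[0,0.005,0.0005,0,0,0,-1],[0,0.005,0,0,0,0,-1],[0,0.005,0,0,0,0,-1],[0,0.003,0,0,0,0,-1],[0.007,0,0,0,0,0.04,-1],[0.0085,-0.0003,-0.0003,0,0.002,0.05,-1],[0.0085,-0.0003,-0.0003,0,0.002,0.05,-1],[0.0085,-0.0003,-0.0003,0,0.002,0.05,-1],[0.0085,-0.0003,-0.0003,0,0.002,0.05,-1],[0.0085,-0.0003,-0.0003,0,0.002,0.05,-1],[0.0085,-0.0003,-0.0003,0,0.002,0.05,-1]]

```text
t: 19.65
tcp_pos: [0.4326, 0.2888, 0.1814]
tcp_rot: [[0.425, 0.905, -0.008], [0.905, -0.425, -0.026], [-0.027, 0.004, -1.0]]
contact_force: [-2.0, -4.8, 1.5]
opening: 0.0169
```

```bash
python3 - <<'E'
from h import *
pol()
arc(135,7,r=.138,z=.183,lead=1)
E
```

```text
t 19.65 p [0.4326 0.2888 0.1814] phi 154.85 zax [-0.008 -0.026 -1.   ] F [-2.  -4.8  1.5] M [-0.69  0.21 -0.01] open 0.0169
r 0.1358 az 156.93  Frad -0.1 Ftan(ccw+) 5.2 Fz 1.5
rows 7
[[[0.0074,-0.0004,-0.0004,0.001,0.004,0.047,-1],[0.0075,-0.0003,-0.0004,0.001,0.003,0.047,-1],[0.0074,-0.0003,-0.0004,0.002,0.004,0.047,-1],[0.0075,-0.0002,-0.0004,0.001,0.004,0.047,-1],[0.0075,-0.0002,-0.0003,0.001,0.004,0.047,-1],[0.0075,-0.0001,-0.0003,0.001,0.004,0.047,-1],[0.0076,0,-0.0002,0.001,0.003,0.047,-1]]]
end [0.4599 0.3332 0.183 ]
```

jog_arm:
  moves:
    - [[0.0085,-0.0003,-0.0005,0.001,0.004,0.047,-1],[0.0085,-0.0003,-0.0005,0.001,0.004,0.047,-1],[0.0085,-0.0003,-0.0005,0.001,0.004,0.047,-1],[0.0085,-0.0003,-0.0005,0.001,0.004,0.047,-1],[0.006,-0.0003,-0.0005,0.001,0.004,0.035,-1]]

```text
t: 20.15
tcp_pos: [0.4476, 0.3151, 0.1819]
tcp_rot: [[0.621, 0.784, -0.016], [0.783, -0.621, -0.029], [-0.033, 0.005, -0.999]]
contact_force: [-3.2, -3.5, 2.0]
opening: 0.017
```

```bash
python3 - <<'E'
from h import *
pol()
arc(130,5,r=.138,z=.183,lead=1)
E
```

```text
t 20.15 p [0.4476 0.3151 0.1819] phi 141.61 zax [-0.016 -0.029 -0.999] F [-3.2 -3.5  2. ] M [-0.61  0.33  0.04] open 0.017
r 0.1357 az 144.12  Frad 0.5 Ftan(ccw+) 4.8 Fz 2.0
rows 5
[[[0.0067,-0.0006,-0.0005,0.002,0.007,0.037,-1],[0.0067,-0.0005,-0.0004,0.001,0.006,0.037,-1],[0.0067,-0.0004,-0.0003,0.002,0.007,0.037,-1],[0.0068,-0.0004,-0.0003,0.002,0.006,0.037,-1],[0.0068,-0.0002,-0.0003,0.001,0.007,0.037,-1]]]
end [0.4688 0.3413 0.183 ]
```

jog_arm:
  moves:
    - [[0.007,-0.0005,-0.0005,0.002,0.007,0.035,-1],[0.007,-0.0005,-0.0005,0.002,0.007,0.035,-1],[0.007,-0.0005,-0.0005,0.002,0.007,0.035,-1],[0.006,-0.0003,-0.0003,0.001,0.006,0.03,-1]]

```text
t: 20.55
tcp_pos: [0.4599, 0.3298, 0.1817]
tcp_rot: [[0.724, 0.69, -0.017], [0.69, -0.724, -0.022], [-0.028, 0.004, -1.0]]
contact_force: [-3.7, -2.8, 1.3]
opening: 0.0167
```

```bash
python3 - <<'E'
from h import *
pol()
E
```

```text
t 20.55 p [0.4599 0.3298 0.1817] phi 133.62 zax [-0.017 -0.022 -1.   ] F [-3.7 -2.8  1.3] M [-0.46  0.44  0.01] open 0.0167
r 0.1357 az 136.00  Frad 0.7 Ftan(ccw+) 4.6 Fz 1.3
```

jog_arm:
  moves:
    - [[0.007,-0.0005,-0.0005,0.001,0.006,0.035,-1],[0.007,-0.0005,-0.0005,0.001,0.006,0.035,-1],[0.007,-0.0005,-0.0005,0.001,0.006,0.035,-1],[0.006,-0.0003,-0.0003,0.001,0.006,0.03,-1]]

```text
t: 20.95
tcp_pos: [0.474, 0.3424, 0.1815]
tcp_rot: [[0.813, 0.582, -0.018], [0.582, -0.813, -0.019], [-0.026, 0.005, -1.0]]
contact_force: [-4.1, -3.5, 2.1]
opening: 0.017
```

```bash
python3 - <<'E'
from h import *
pol()
E
```

```text
t 20.95 p [0.474  0.3424 0.1815] phi 125.6 zax [-0.018 -0.019 -1.   ] F [-4.1 -3.5  2.1] M [-0.45  0.52 -0.  ] open 0.017
r 0.1356 az 128.03  Frad -0.2 Ftan(ccw+) 5.3 Fz 2.1
```

jog_arm:
  moves:
    - [[0.007,-0.0005,-0.0005,0.001,0.006,0.035,-1],[0.006,-0.0005,-0.0005,0.001,0.006,0.03,-1],[0.006,-0.0003,-0.0003,0.001,0.006,0.03,-1]]

```text
t: 21.25
tcp_pos: [0.4848, 0.3499, 0.1814]
tcp_rot: [[0.866, 0.499, -0.017], [0.499, -0.866, -0.018], [-0.024, 0.007, -1.0]]
contact_force: [-4.6, -3.2, 1.4]
opening: 0.0168
```

```bash
python3 - <<'E'
from h import *
pol()
E
```

```text
t 21.25 p [0.4848 0.3499 0.1814] phi 119.96 zax [-0.017 -0.018 -1.   ] F [-4.6 -3.2  1.4] M [-0.45  0.6   0.  ] open 0.0168
r 0.1355 az 122.46  Frad -0.3 Ftan(ccw+) 5.6 Fz 1.4
```

jog_arm:
  moves:
    - [[0.0065,-0.0005,-0.0005,0.001,0.006,0.032,-1],[0.006,-0.0005,-0.0005,0.001,0.006,0.03,-1],[0.006,-0.0003,-0.0003,0.001,0.006,0.03,-1]]

```text
t: 21.55
tcp_pos: [0.4959, 0.3561, 0.1813]
tcp_rot: [[0.91, 0.415, -0.016], [0.414, -0.91, -0.017], [-0.021, 0.009, -1.0]]
contact_force: [-4.1, -2.2, 1.5]
opening: 0.0168
```

```bash
python3 - <<'E'
from h import *
pol()
E
```

```text
t 21.55 p [0.4959 0.3561 0.1813] phi 114.49 zax [-0.016 -0.017 -1.   ] F [-4.1 -2.2  1.5] M [-0.33  0.59  0.02] open 0.0168
r 0.1353 az 117.06  Frad -0.1 Ftan(ccw+) 4.7 Fz 1.5
```

jog_arm:
  moves:
    - [[0.0065,-0.0005,-0.0005,0.001,0.006,0.03,-1],[0.006,-0.0005,-0.0005,0.001,0.006,0.028,-1],[0.006,-0.0003,-0.0003,0.001,0.006,0.025,-1]]

```text
t: 21.85
tcp_pos: [0.5071, 0.3611, 0.1811]
tcp_rot: [[0.942, 0.334, -0.015], [0.334, -0.942, -0.017], [-0.02, 0.011, -1.0]]
contact_force: [-5.0, -2.3, 1.8]
opening: 0.0168
```

```bash
python3 - <<'E'
from h import *
pol()
E
```

```text
t 21.85 p [0.5071 0.3611 0.1811] phi 109.52 zax [-0.015 -0.017 -1.   ] F [-5.  -2.3  1.8] M [-0.36  0.7  -0.05] open 0.0168
r 0.1352 az 111.87  Frad -0.2 Ftan(ccw+) 5.5 Fz 1.8
```

jog_arm:
  moves:
    - [[0.006,-0.0005,-0.0005,0.001,0.006,0.025,-1],[0.005,-0.0003,-0.0003,0.001,0.006,0.02,-1]]

```text
t: 22.05
tcp_pos: [0.5133, 0.3633, 0.1807]
tcp_rot: [[0.957, 0.289, -0.016], [0.289, -0.957, -0.017], [-0.02, 0.012, -1.0]]
contact_force: [-4.9, -1.7, 1.8]
opening: 0.017
```

```bash
python3 - <<'E'
from h import *
pol()
E
```

```text
t 22.05 p [0.5133 0.3633 0.1807] phi 106.79 zax [-0.016 -0.017 -1.   ] F [-4.9 -1.7  1.8] M [-0.28  0.65 -0.11] open 0.017
r 0.1352 az 109.08  Frad 0.0 Ftan(ccw+) 5.2 Fz 1.8
```

jog_arm:
  moves:
    - [[-0.003,0,-0.002,0,0.009,-0.025,-1],[-0.001,-0.005,-0.001,0,0.009,-0.02,-1],[0,-0.009,0,0,0,0,-1],[0,-0.009,0,0,0,0,-1],[0,-0.009,0,0,0,0,-1],[0,-0.009,0,0,0,0,-1],[0,-0.009,0,0,0,0,-1],[0,-0.008,0,0,0,0,-1],[-0.008,0,0,0,0,-0.04,-1],[-0.016,0.001,0,0,0,-0.08,-1],[-0.016,0.001,0,0,0,-0.08,-1],[-0.016,0.001,0,0,0,-0.08,-1]]

```text
t: 23.25
tcp_pos: [0.4394, 0.3997, 0.1829]
tcp_rot: [[0.804, 0.594, 0.007], [0.594, -0.804, -0.006], [0.002, 0.009, -1.0]]
contact_force: [-0.0, -0.0, -2.2]
opening: 0.0174
```

```bash
python3 - <<'E'
from h import *
pol()
arc(175.5,10,r=.188,z=.183)
E
```

```text
t 23.25 p [0.4394 0.3997 0.1829] phi 126.45 zax [ 0.007 -0.006 -1.   ] F [-0.  -0.  -2.2] M [0.06 0.06 0.02] open 0.0174
r 0.2021 az 125.75  Frad -0.0 Ftan(ccw+) 0.0 Fz -2.2
rows 10
[[[-0.0174,0.002,0,0.001,0,-0.086,-1],[-0.0173,0.0019,-0.0001,0.001,0,-0.085,-1],[-0.0172,0.002,0,0.001,0.001,-0.086,-1],[-0.0171,0.002,0,0.001,0,-0.085,-1],[-0.0169,0.0021,0,0.001,0,-0.086,-1],[-0.0168,0.002,0,0.001,0,-0.086,-1],[-0.0167,0.002,0,0.001,0,-0.085,-1],[-0.0166,0.0021,0,0,0,-0.086,-1],[-0.0164,0.0021,0,0.001,0.001,-0.085,-1],[-0.0163,0.0021,0,0.001,0,-0.086,-1]]]
end [0.3701 0.2504 0.183 ]
```

jog_arm:
  moves:
    - [[-0.017,0.002,0,0.001,0,-0.086,-1],[-0.017,0.002,0,0.001,0,-0.086,-1],[-0.017,0.002,0,0.001,0,-0.086,-1],[-0.017,0.002,0,0.001,0,-0.086,-1],[-0.017,0.002,0,0.001,0,-0.086,-1],[-0.017,0.002,0,0.001,0,-0.086,-1],[-0.016,0.002,0,0.001,0,-0.086,-1],[-0.016,0.001,0,0.001,0,-0.086,-1],[-0.014,0.001,0,0.001,0,-0.08,-1],[-0.008,0,0,0.001,0,-0.06,-1],[0,0,0,0,0,0,-1]]

```text
t: 24.35
tcp_pos: [0.3658, 0.2616, 0.1845]
tcp_rot: [[0.065, 0.998, -0.0], [0.998, -0.065, -0.001], [-0.001, -0.0, -1.0]]
contact_force: [0.4, 1.0, -1.7]
opening: 0.0169
```

```bash
python3 chk.py 175.5 15; python3 - <<'E'
from h import *
plan([(gp(175.0,.187,.1835),175.5,4)],-1)
E
```

```text
t 24.35 p [0.3658 0.2616 0.1845] phi 176.28 zax [-0.    -0.001 -1.   ] F [ 0.4  1.  -1.7] M [-0.01  0.08 -0.  ] open 0.0169
r 0.1935 az 172.29  Frad -0.2 Ftan(ccw+) -1.0 Fz -1.7
top dips [(np.float64(139.0), np.float64(159.0), np.float64(148.4), 964), (np.float64(168.5), np.float64(188.5), np.float64(178.1), 786), (np.float64(200.5), np.float64(205.0), np.float64(202.6), 94), (np.float64(225.5), np.float64(246.49999999999997), np.float64(235.6), 868), (np.float64(256.0), np.float64(262.0), np.float64(258.9), 163), (np.float64(264.5), np.float64(274.0), np.float64(270.0), 179), (np.float64(282.0), np.float64(304.0), np.float64(295.2), 976)]
side dips [(np.float64(236.00000000000003), np.float64(243.0), np.float64(239.2), 137), (np.float64(287.50000000000006), np.float64(306.5), np.float64(297.0), 746)]
side 115 bar az 175.9 lateral at r=50: -0.0090 at axis -0.0093 smin 0.0755 ztop med 0.2094 slope 0.007
top 120 bar az 175.82 lateral at r=50: -0.0095 at axis -0.0098 smin 0.0760 ztop med 0.2093 slope 0.018
rows 4
[[[-0.0026,0.0014,0.0003,0,0,0.003,-1],[-0.0025,0.0014,0.0003,0,0,0.003,-1],[-0.0026,0.0014,0.0003,0,0,0.004,-1],[-0.0025,0.0015,0.0003,0,0,0.003,-1]]]
end [0.3712 0.2519 0.1835]
```

View pics/unw15.png

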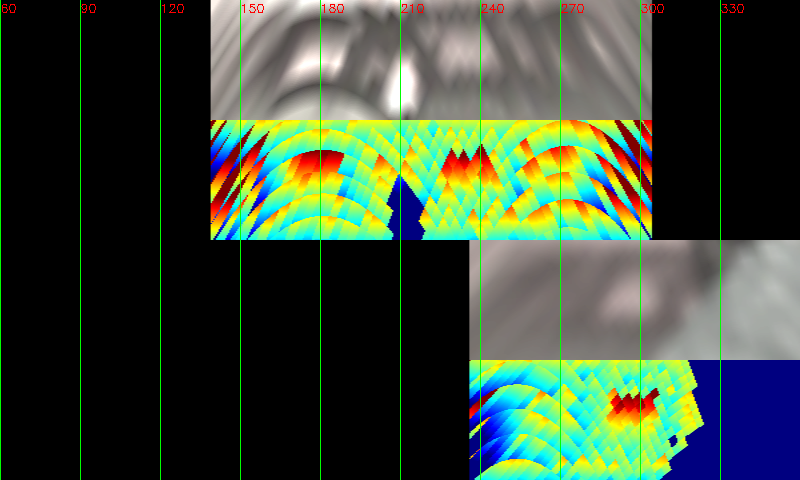

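jog_arm:
  moves:
    - [[-0.0025,0.0015,0.0003,0,0,0,-1],[-0.0025,0.0015,0.0003,0,0,0,-1],[-0.0025,0.0015,0.0003,0,0,0,-1],[-0.0015,0.0015,0.0003,0,0,0,-1],[0,0,0,0,0,0,-1]]

```text
t: 24.95
tcp_pos: [0.3728, 0.2541, 0.1837]
tcp_rot: [[0.066, 0.998, 0.001], [0.998, -0.066, 0.001], [0.001, 0.001, -1.0]]
contact_force: [1.1, -0.5, -1.4]
opening: 0.0169
```

```bash
python3 chk.py 176 16
```

```text
t 24.95 p [0.3728 0.2541 0.1837] phi 176.2 zax [ 0.001  0.001 -1.   ] F [ 1.1 -0.5 -1.4] M [0.01 0.15 0.  ] open 0.0169
r 0.1856 az 174.26  Frad -1.1 Ftan(ccw+) 0.4 Fz -1.4
top dips [(np.float64(139.0), np.float64(159.0), np.float64(148.6), 925), (np.float64(166.5), np.float64(188.5), np.float64(178.0), 897), (np.float64(198.0), np.float64(204.0), np.float64(200.9), 163), (np.float64(225.0), np.float64(246.49999999999997), np.float64(235.5), 864), (np.float64(262.0), np.float64(273.5), np.float64(268.1), 266), (np.float64(282.0), np.float64(304.0), np.float64(294.9), 1072)]
side dips [(np.float64(236.00000000000003), np.float64(243.0), np.float64(239.0), 132), (np.float64(286.0), np.float64(306.5), np.float64(296.9), 870)]
side 110 bar az 176.24 lateral at r=50: -0.0022 at axis -0.0024 smin 0.0776 ztop med 0.2088 slope 0.002
top 131 bar az 175.83 lateral at r=50: -0.0030 at axis -0.0029 smin 0.0661 ztop med 0.2083 slope 0.012
```

jog_arm:
  moves:
    - [[-0.002,0.001,0.0003,0,0,0,-1],[-0.001,0.002,0.0003,0,0,0,-1],[0,0.004,0,0,0,0,-1],[0,0.004,0,0,0,0,-1],[0,0.004,0,0,0,0,-1],[0,0.004,0,0,0,0,-1],[0,0.004,0,0,0,0,-1],[0,0.004,0,0,0,0,-1]]

```text
t: 25.85
tcp_pos: [0.4013, 0.249, 0.1829]
tcp_rot: [[0.066, 0.998, 0.001], [0.998, -0.066, 0.001], [0.001, 0.001, -1.0]]
contact_force: [-0.4, -0.1, -2.0]
opening: 0.0169
```

```bash
python3 - <<'E'
from h import *
pol()
E
```

```text
t 25.85 p [0.4013 0.249  0.1829] phi 176.21 zax [ 0.001  0.001 -1.   ] F [-0.4 -0.1 -2. ] M [-0.1   0.15  0.  ] open 0.0169
r 0.1567 az 175.10  Frad 0.4 Ftan(ccw+) 0.2 Fz -2.0
```

jog_arm:
  moves:
    - [[0,0.005,0,0,0,0,-1],[0,0.005,0,0,0,0,-1],[0,0.005,0,0,0,0,-1],[0,0.004,0,0,0,0,-1],[0.005,0,0,0,0,0.03,-1],[0.006,-0.0003,-0.0003,0,0.002,0.035,-1],[0.006,-0.0003,-0.0003,0,0.002,0.035,-1]]

```text
t: 26.55
tcp_pos: [0.4235, 0.2598, 0.1818]
tcp_rot: [[0.173, 0.985, -0.002], [0.985, -0.173, -0.006], [-0.006, -0.001, -1.0]]
contact_force: [1.3, -6.1, -2.6]
opening: 0.0168
```

```bash
python3 - <<'E'
from h import *
pol()
E
```

```text
t 26.55 p [0.4235 0.2598 0.1818] phi 170.06 zax [-0.002 -0.006 -1.   ] F [ 1.3 -6.1 -2.6] M [-1.05  0.02 -0.53] open 0.0168
r 0.1361 az 169.75  Frad -2.4 Ftan(ccw+) 5.8 Fz -2.6
```

jog_arm:
  moves:
    - [[0.0055,-0.0005,-0.0005,0,0.002,0.032,-1],[0.0055,-0.0003,-0.0005,0,0.002,0.032,-1]]

```text
t: 26.75
tcp_pos: [0.4247, 0.2654, 0.1812]
tcp_rot: [[0.239, 0.971, -0.005], [0.971, -0.239, -0.014], [-0.014, -0.001, -1.0]]
contact_force: [-0.4, -6.2, 0.3]
opening: 0.017
```

```bash
python3 - <<'E'
from h import *
pol()
E
```

```text
t 26.75 p [0.4247 0.2654 0.1812] phi 166.18 zax [-0.005 -0.014 -1.   ] F [-0.4 -6.2  0.3] M [-0.98  0.06 -0.24] open 0.017
r 0.1361 az 167.35  Frad -1.0 Ftan(ccw+) 6.2 Fz 0.3
```

jog_arm:
  moves:
    - [[0.006,-0.0003,-0.0005,0,0.002,0.028,-1],[0.006,-0.0003,-0.0005,0,0.002,0.028,-1]]

```text
t: 26.95
tcp_pos: [0.4265, 0.2723, 0.181]
tcp_rot: [[0.295, 0.955, -0.008], [0.955, -0.296, -0.021], [-0.022, -0.001, -1.0]]
contact_force: [-1.7, -6.3, 0.3]
opening: 0.0163
```

```bash
python3 - <<'E'
from h import *
pol()
E
```

```text
t 26.95 p [0.4265 0.2723 0.181 ] phi 162.81 zax [-0.008 -0.021 -1.   ] F [-1.7 -6.3  0.3] M [-0.86  0.16 -0.19] open 0.0163
r 0.1361 az 164.34  Frad -0.1 Ftan(ccw+) 6.5 Fz 0.3
```

jog_arm:
  moves:
    - [[0.006,-0.0003,-0.0008,0.001,0.004,0.028,-1],[0.006,-0.0003,-0.0005,0.001,0.004,0.028,-1]]

```text
t: 27.15
tcp_pos: [0.4286, 0.2795, 0.1812]
tcp_rot: [[0.35, 0.937, -0.011], [0.936, -0.35, -0.023], [-0.025, -0.003, -1.0]]
contact_force: [-1.2, -6.0, 0.3]
opening: 0.0168
```

```bash
python3 - <<'E'
from h import *
pol()
E
```

```text
t 27.15 p [0.4286 0.2795 0.1812] phi 159.49 zax [-0.011 -0.023 -1.   ] F [-1.2 -6.   0.3] M [-0.85  0.23 -0.13] open 0.0168
r 0.1362 az 161.17  Frad -0.8 Ftan(ccw+) 6.0 Fz 0.3
```

jog_arm:
  moves:
    - [[0.006,-0.0003,-0.0008,0.001,0.004,0.026,-1],[0.006,-0.0003,-0.0005,0.001,0.004,0.026,-1]]

```text
t: 27.35
tcp_pos: [0.4312, 0.2865, 0.1812]
tcp_rot: [[0.4, 0.916, -0.016], [0.916, -0.401, -0.025], [-0.029, -0.004, -1.0]]
contact_force: [-1.2, -6.3, 1.0]
opening: 0.0167
```

```bash
python3 - <<'E'
from h import *
pol()
E
```

```text
t 27.35 p [0.4312 0.2865 0.1812] phi 156.39 zax [-0.016 -0.025 -1.   ] F [-1.2 -6.3  1. ] M [-0.9   0.26 -0.19] open 0.0167
r 0.1362 az 158.05  Frad -1.3 Ftan(ccw+) 6.3 Fz 1.0
```

jog_arm:
  moves:
    - [[0.006,-0.0003,-0.0008,0.001,0.005,0.025,-1],[0.006,-0.0003,-0.0005,0.001,0.005,0.025,-1]]

```text
t: 27.55
tcp_pos: [0.4339, 0.2929, 0.1811]
tcp_rot: [[0.448, 0.894, -0.02], [0.894, -0.448, -0.026], [-0.032, -0.006, -0.999]]
contact_force: [-2.2, -7.4, 1.3]
opening: 0.017
```

```bash
python3 - <<'E'
from h import *
pol()
E
```

```text
t 27.55 p [0.4339 0.2929 0.1811] phi 153.4 zax [-0.02  -0.026 -0.999] F [-2.2 -7.4  1.3] M [-1.18  0.38 -0.16] open 0.017
r 0.1362 az 155.11  Frad -1.1 Ftan(ccw+) 7.7 Fz 1.3
```

jog_arm:
  moves:
    - [[0.006,-0.0003,-0.0008,0.001,0.006,0.022,-1],[0.006,-0.0003,-0.0005,0.001,0.006,0.022,-1]]

```text
t: 27.75
tcp_pos: [0.4358, 0.2968, 0.1805]
tcp_rot: [[0.487, 0.873, -0.026], [0.873, -0.487, -0.031], [-0.04, -0.007, -0.999]]
contact_force: [-4.3, -10.1, 3.4]
opening: 0.0168
```

```bash
python3 - <<'E'
from h import *
pol()
E
```

```text
t 27.75 p [0.4358 0.2968 0.1805] phi 150.85 zax [-0.026 -0.031 -0.999] F [ -4.3 -10.1   3.4] M [-1.49  0.52 -0.05] open 0.0168
r 0.1362 az 153.29  Frad -0.7 Ftan(ccw+) 11.0 Fz 3.4
```

jog_arm:
  moves:
    - [[0.007,-0.0003,-0.0008,0.001,0.008,0.015,-1],[0.007,-0.0003,-0.0005,0.001,0.008,0.015,-1]]

```text
t: 27.95
tcp_pos: [0.4373, 0.2999, 0.1795]
tcp_rot: [[0.511, 0.859, -0.034], [0.858, -0.512, -0.039], [-0.051, -0.01, -0.999]]
contact_force: [-6.7, -12.9, 4.8]
opening: 0.017
```

```bash
python3 - <<'E'
from h import *
pol()
E
```

```text
t 27.95 p [0.4373 0.2999 0.1795] phi 149.21 zax [-0.034 -0.039 -0.999] F [ -6.7 -12.9   4.8] M [-1.99  0.72  0.03] open 0.017
r 0.1363 az 151.84  Frad -0.2 Ftan(ccw+) 14.5 Fz 4.8
```

jog_arm:
  moves:
    - [[0.0085,-0.0003,-0.0008,0.001,0.01,0.012,-1],[0.0085,-0.0003,-0.0008,0.001,0.01,0.012,-1]]

```text
t: 28.15
tcp_pos: [0.4384, 0.3019, 0.1773]
tcp_rot: [[0.53, 0.847, -0.046], [0.846, -0.531, -0.051], [-0.067, -0.012, -0.998]]
contact_force: [-6.3, -15.9, -0.6]
opening: 0.016
```

```bash
python3 - <<'E'
from h import *
pol()
E
```

```text
t 28.15 p [0.4384 0.3019 0.1773] phi 147.95 zax [-0.046 -0.051 -0.998] F [ -6.3 -15.9  -0.6] M [-2.73  0.91 -0.06] open 0.016
r 0.1363 az 150.89  Frad -2.2 Ftan(ccw+) 17.0 Fz -0.6
```

jog_arm:
  moves:
    - [[0.0095,-0.0003,-0.001,0.001,0.015,0.012,-1]]

```text
t: 28.25
tcp_pos: [0.4386, 0.3027, 0.1754]
tcp_rot: [[0.539, 0.841, -0.051], [0.839, -0.541, -0.055], [-0.074, -0.013, -0.997]]
contact_force: [-7.4, -15.4, -0.9]
opening: 0.0158
```

```bash
python3 - <<'E'
from h import *
pol()
E
python3 unw.py 17
```

```text
t 28.25 p [0.4386 0.3027 0.1754] phi 147.31 zax [-0.051 -0.055 -0.997] F [ -7.4 -15.4  -0.9] M [-2.72  1.12 -0.13] open 0.0158
r 0.1365 az 150.55  Frad -1.2 Ftan(ccw+) 17.0 Fz -0.9
t 28.25 p [0.4386 0.3027 0.1754] phi 147.31 zax [-0.051 -0.055 -0.997] F [ -7.4 -15.4  -0.9] M [-2.72  1.12 -0.13] open 0.0158
r 0.1365 az 150.55  Frad -1.2 Ftan(ccw+) 17.0 Fz -0.9
top dips [(np.float64(162.0), np.float64(172.5), np.float64(167.8), 299), (np.float64(183.0), np.float64(191.5), np.float64(187.2), 182), (np.float64(210.00000000000003), np.float64(231.5), np.float64(220.2), 823), (np.float64(249.5), np.float64(256.5), np.float64(253.0), 118), (np.float64(267.5), np.float64(291.0), np.float64(279.6), 1125), (np.float64(295.0), np.float64(304.0), np.float64(300.3), 258)]
side dips [(np.float64(272.0), np.float64(290.5), np.float64(282.2), 718)]
```

View pics/top17.png

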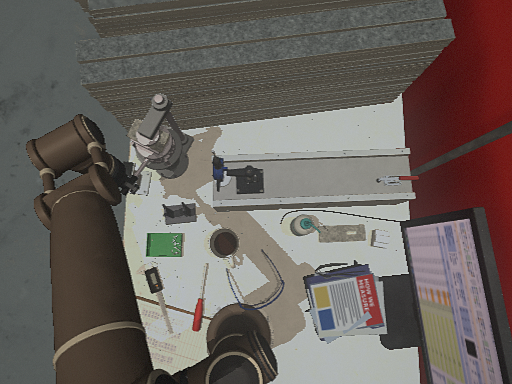

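jog_arm:
  moves:
    - [[0.008,0,0,0,0.01,0.006,-1],[0.01,0,-0.0005,0,0.01,0.008,-1]]
  force: 100

```text
t: 28.55
tcp_pos: [0.4381, 0.3035, 0.1705]
tcp_rot: [[0.549, 0.833, -0.068], [0.83, -0.553, -0.071], [-0.096, -0.017, -0.995]]
contact_force: [-10.9, -16.0, 8.2]
opening: 0.0142
```

```bash
python3 - <<'E'
from h import *
pol()
E
```

```text
t 28.55 p [0.4381 0.3035 0.1705] phi 146.5 zax [-0.068 -0.071 -0.995] F [-10.9 -16.    8.2] M [-3.    1.16 -0.28] open 0.0142
r 0.1373 az 150.39  Frad 1.6 Ftan(ccw+) 19.3 Fz 8.2
```

```bash
python3 - <<'E'
from h import *
for n in ['side','top']:
    im,d=robot.grab_frame(n); np.save(n+'18.npy',d); im=im[...,::-1]
    a=im[110:220,90:240] if n=='top' else im[130:240,300:450]
    cv2.imwrite(f'pics/{n}18.png',cv2.resize(a,None,fx=5,fy=5,interpolation=cv2.INTER_CUBIC))
    fitrod(n,d,phi=152,rr=(.055,.105),z=(.19,.225))
E
```

```text
side 29 bar az 141.97 lateral at r=50: 0.0081 at axis 0.0169 smin 0.0873 ztop med 0.2028 slope -0.129
top 84 bar az 145.34 lateral at r=50: 0.0053 at axis 0.0112 smin 0.0553 ztop med 0.2027 slope -0.082
```

View pics/side18.png

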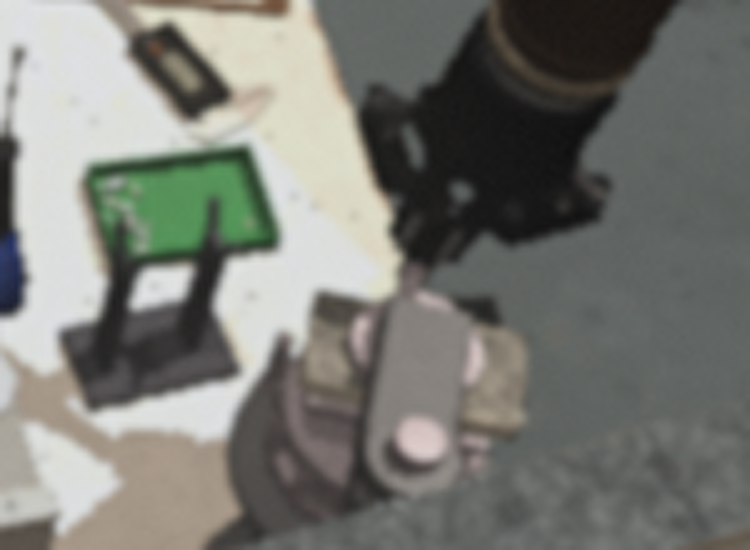

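View pics/top18.png

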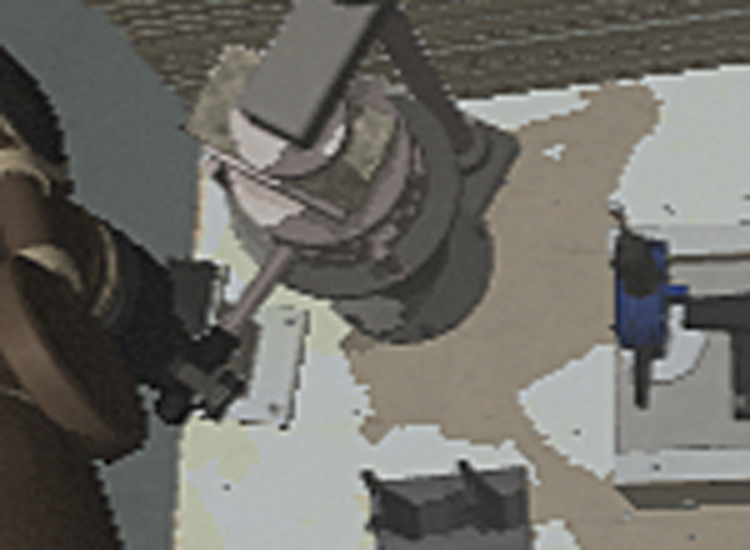

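```bash
python3 - <<'E'
from h import *
arc(155.5,6,r=.137,z=.182,lead=0.5)
E
```

```text
rows 6
[[[-0.0023,0.0002,-0.0017,-0.004,0.016,-0.028,-1],[-0.0022,0.0001,-0.0018,-0.004,0.016,-0.028,-1],[-0.0022,0.0002,-0.0018,-0.005,0.015,-0.027,-1],[-0.0022,0.0001,-0.0018,-0.004,0.016,-0.028,-1],[-0.0021,0.0001,-0.0019,-0.004,0.016,-0.028,-1],[-0.0021,0,-0.0019,-0.004,0.016,-0.028,-1]]]
end [0.4328 0.2925 0.182 ]
```

jog_arm:
  moves:
    - [[-0.002,0,-0.002,-0.004,0.016,-0.028,-1],[-0.002,0,-0.002,-0.004,0.016,-0.028,-1],[-0.002,0,-0.002,-0.004,0.016,-0.028,-1],[-0.002,0,-0.002,-0.004,0.016,-0.028,-1],[-0.002,0,-0.002,-0.004,0.016,-0.025,-1],[0,0,0,0,0,0,-1]]
  force: 60

```text
t: 29.25
tcp_pos: [0.4297, 0.2902, 0.177]
tcp_rot: [[0.425, 0.905, -0.021], [0.905, -0.425, -0.02], [-0.027, -0.011, -1.0]]
contact_force: [1.0, 0.1, -4.3]
opening: 0.0138
```

```bash
python3 - <<'E'
from h import *
pol()
for n in ['top']:
    im,d=robot.grab_frame(n); np.save(n+'19.npy',d)
    fitrod(n,d,phi=155,rr=(.055,.105),z=(.19,.225))
E
python3 unw.py 19
```

```text
t 29.25 p [0.4297 0.2902 0.177 ] phi 154.85 zax [-0.021 -0.02  -1.   ] F [ 1.   0.1 -4.3] M [0.22 0.16 0.1 ] open 0.0138
r 0.1390 az 156.85  Frad -0.9 Ftan(ccw+) -0.5 Fz -4.3
top 84 bar az 154.71 lateral at r=50: 0.0063 at axis 0.0066 smin 0.0551 ztop med 0.2076 slope -0.060
t 29.3 p [0.4298 0.2904 0.177 ] phi 154.82 zax [-0.021 -0.02  -1.   ] F [-0.8 -0.  -3.4] M [0.15 0.2  0.05] open 0.0142
r 0.1389 az 156.78  Frad 0.7 Ftan(ccw+) 0.3 Fz -3.4
top dips [(np.float64(166.5), np.float64(175.5), np.float64(171.0), 323), (np.float64(185.5), np.float64(191.0), np.float64(188.6), 90), (np.float64(213.0), np.float64(233.49999999999997), np.float64(222.7), 821), (np.float64(242.49999999999997), np.float64(248.0), np.float64(245.3), 83), (np.float64(252.50000000000003), np.float64(260.50000000000006), np.float64(256.8), 190), (np.float64(270.5), np.float64(292.0), np.float64(281.8), 1070)]
side dips [(np.float64(273.5), np.float64(293.5), np.float64(284.1), 779)]
```

jog_arm:
  moves:
    - [[0.005,0,-0.001,0,0.01,0.01,-1],[0.006,0,-0.001,0,0.01,0.015,-1]]
  force: 100

```text
t: 29.6
tcp_pos: [0.4319, 0.2953, 0.1768]
tcp_rot: [[0.452, 0.892, -0.022], [0.892, -0.452, -0.015], [-0.024, -0.013, -1.0]]
contact_force: [-1.9, -12.4, -1.6]
opening: 0.0139
```

```bash
python3 - <<'E'
from h import *
pol()
E
```

```text
t 29.6 p [0.4319 0.2953 0.1768] phi 153.12 zax [-0.022 -0.015 -1.   ] F [ -1.9 -12.4  -1.6] M [-1.82  0.46 -0.82] open 0.0139
r 0.1391 az 154.59  Frad -3.6 Ftan(ccw+) 12.0 Fz -1.6
```

jog_arm:
  moves:
    - [[0.008,0,-0.001,0,0.012,0.015,-1],[0.009,0,-0.001,0,0.012,0.015,-1]]

```text
t: 29.8
tcp_pos: [0.434, 0.2994, 0.1754]
tcp_rot: [[0.484, 0.875, -0.028], [0.875, -0.485, -0.02], [-0.031, -0.015, -0.999]]
contact_force: [-6.4, -15.9, 3.8]
opening: 0.0134
```

```bash
python3 - <<'E'
from h import *
pol()
E
```

```text
t 29.8 p [0.434  0.2994 0.1754] phi 151.04 zax [-0.028 -0.02  -0.999] F [ -6.4 -15.9   3.8] M [-2.62  0.84 -0.98] open 0.0134
r 0.1390 az 152.70  Frad -1.6 Ftan(ccw+) 17.1 Fz 3.8
```

jog_arm:
  moves:
    - [[0.0095,0,-0.001,0,0.015,0.012,-1]]

```text
t: 29.9
tcp_pos: [0.4349, 0.301, 0.1749]
tcp_rot: [[0.497, 0.867, -0.032], [0.867, -0.498, -0.022], [-0.035, -0.017, -0.999]]
contact_force: [-8.5, -17.7, 6.5]
opening: 0.0141
```

```bash
python3 - <<'E'
from h import *
pol()
E
python3 unw.py 20
```

```text
t 29.9 p [0.4349 0.301  0.1749] phi 150.16 zax [-0.032 -0.022 -0.999] F [ -8.5 -17.7   6.5] M [-2.91  0.99 -0.97] open 0.0141
r 0.1390 az 151.92  Frad -0.8 Ftan(ccw+) 19.6 Fz 6.5
t 29.9 p [0.4349 0.301  0.1749] phi 150.16 zax [-0.032 -0.022 -0.999] F [ -8.5 -17.7   6.5] M [-2.91  0.99 -0.97] open 0.0141
r 0.1390 az 151.92  Frad -0.8 Ftan(ccw+) 19.6 Fz 6.5
top dips [(np.float64(163.0), np.float64(172.5), np.float64(168.3), 355), (np.float64(196.50000000000003), np.float64(201.5), np.float64(199.1), 77), (np.float64(212.0), np.float64(230.99999999999997), np.float64(221.9), 746), (np.float64(240.5), np.float64(248.5), np.float64(244.2), 183), (np.float64(250.00000000000003), np.float64(259.0), np.float64(254.3), 219), (np.float64(267.5), np.float64(292.0), np.float64(280.5), 1045)]
side dips [(np.float64(248.0), np.float64(252.0), np.float64(249.9), 63), (np.float64(274.0), np.float64(292.0), np.float64(283.2), 721)]
```

jog_arm:
  moves:
    - [[-0.003,0,-0.002,0,0.01,-0.02,-1],[-0.002,0,-0.002,0,0.01,-0.02,-1],[-0.002,-0.001,-0.002,-0.003,0.008,-0.02,-1],[-0.001,-0.002,-0.001,-0.003,0.005,-0.015,-1],[0,-0.004,-0.001,-0.003,0,0,-1],[0,-0.006,0,0,0,0,-1]]
  force: 80

```text
t: 30.6
tcp_pos: [0.4193, 0.2964, 0.1809]
tcp_rot: [[0.431, 0.902, -0.01], [0.902, -0.431, -0.002], [-0.006, -0.008, -1.0]]
contact_force: [2.9, -1.8, -7.1]
opening: 0.014
```

```bash
python3 - <<'E'
from h import *
pol()
im,d=robot.grab_frame('top'); fitrod('top',d,phi=155,rr=(.055,.115),z=(.19,.225))
E
```

```text
t 30.6 p [0.4193 0.2964 0.1809] phi 154.46 zax [-0.01  -0.002 -1.   ] F [ 2.9 -1.8 -7.1] M [ 0.08  0.13 -0.  ] open 0.014
r 0.1510 az 156.26  Frad -3.4 Ftan(ccw+) 0.5 Fz -7.1
top 99 bar az 153.89 lateral at r=50: 0.0066 at axis 0.0075 smin 0.0560 ztop med 0.2097 slope -0.023
```

jog_arm:
  moves:
    - [[0,-0.006,0.001,0,0,0,-1],[0,-0.008,0.0005,0,0,0,-1],[0,-0.008,0,0,0,0,-1],[0,-0.008,0,0,0,0,-1],[0,-0.008,0,0,0,0,-1],[0,-0.008,0,0,0,0,-1],[0,0,0,0,0,0,-1]]

```text
t: 31.35
tcp_pos: [0.373, 0.3225, 0.1834]
tcp_rot: [[0.428, 0.904, -0.008], [0.904, -0.428, 0.005], [0.001, -0.009, -1.0]]
contact_force: [-0.2, -0.4, -2.6]
opening: 0.0138
```

```bash
python3 unw.py 21; python3 - <<'E'
from h import *
for n in ['side','top']:
    d=np.load(n+'21.npy'); im=cv2.imread(f'pics/{n}21.png')
    a=im[110:220,90:240] if n=='top' else im[110:220,290:440]
    cv2.imwrite(f'pics/{n}21c.png',cv2.resize(a,None,fx=5,fy=5,interpolation=cv2.INTER_CUBIC))
    fitrod(n,d,phi=155,rr=(.07,.17),z=(.19,.225))
E
```

```text
t 31.35 p [0.373  0.3225 0.1834] phi 154.65 zax [-0.008  0.005 -1.   ] F [-0.2 -0.4 -2.6] M [ 0.05  0.07 -0.04] open 0.0138
r 0.2040 az 154.77  Frad 0.0 Ftan(ccw+) 0.4 Fz -2.6
top dips [(np.float64(154.0), np.float64(176.0), np.float64(164.9), 837), (np.float64(185.5), np.float64(191.0), np.float64(188.3), 108), (np.float64(197.0), np.float64(201.5), np.float64(199.5), 96), (np.float64(213.5), np.float64(233.49999999999997), np.float64(223.5), 814), (np.float64(241.5), np.float64(250.5), np.float64(245.2), 164), (np.float64(251.49999999999997), np.float64(259.5), np.float64(255.9), 172), (np.float64(270.5), np.float64(294.5), np.float64(281.4), 1102)]
side dips [(np.float64(247.50000000000003), np.float64(252.0), np.float64(249.7), 72), (np.float64(276.0), np.float64(293.5), np.float64(284.8), 705)]
side 129 bar az 154.53 lateral at r=50: 0.0025 at axis 0.0029 smin 0.0818 ztop med 0.2139 slope -0.029
top 146 bar az 154.56 lateral at r=50: 0.0026 at axis 0.0030 smin 0.0845 ztop med 0.2136 slope -0.049
```

View pics/side21c.png

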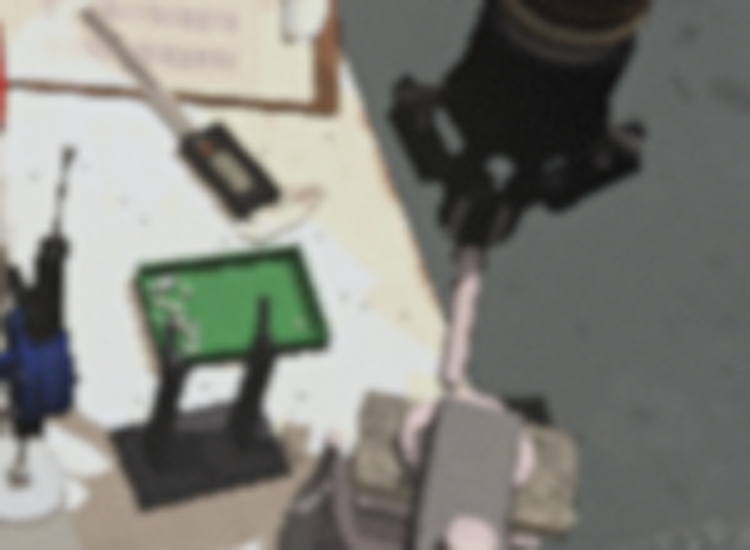

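View pics/top21c.png

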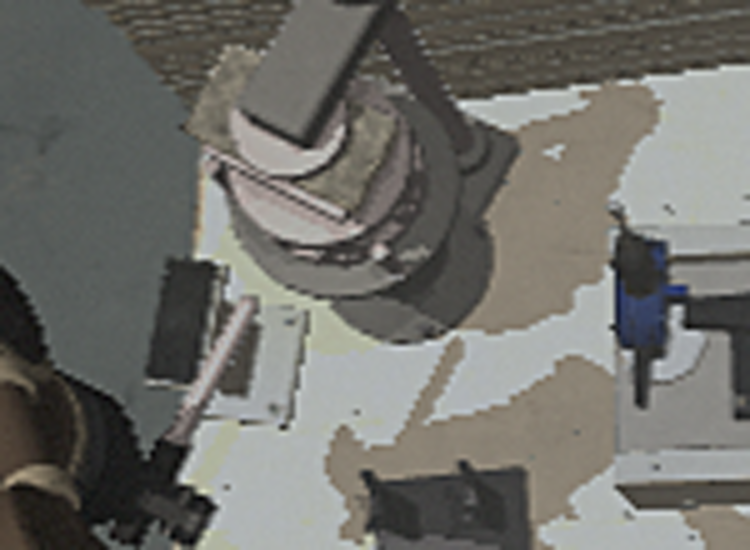

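```bash
python3 - <<'E'
from h import *
plan([([.375,.2594,.175],96.6,13)],-1)
E
```

```text
rows 13
[[[-0.0043,0.0021,0.0006,-0.001,0,0.078,-1],[-0.0042,0.0025,0.0006,0,0,0.078,-1],[-0.0039,0.0028,0.0007,-0.001,0.001,0.078,-1],[-0.0037,0.0031,0.0006,-0.001,0,0.078,-1],[-0.0035,0.0034,0.0006,0,0,0.078,-1],[-0.0032,0.0036,0.0006,-0.001,0,0.077,-1],[-0.0029,0.0039,0.0007,0,0,0.078,-1],[-0.0026,0.0041,0.0006,-0.001,0.001,0.078,-1],[-0.0023,0.0042,0.0006,-0.001,0,0.078,-1],[-0.0019,0.0045,0.0007,0,0,0.078,-1],[-0.0016,0.0045,0.0006,-0.001,0,0.078,-1],[-0.0012,0.0047,0.0006,-0.001,0.001,0.078,-1],[-0.0008,0.0048,0.0007,0,0,0.078,-1]]]
end [0.375  0.2594 0.175 ]
```

jog_arm:
  moves:
    - [[-0.0045,0.002,0,0,0,0.078,-1],[-0.004,0.0025,0,0,0,0.078,-1],[-0.004,0.003,0,0,0,0.078,-1],[-0.0035,0.003,0,0,0,0.078,-1],[-0.0035,0.0035,0,0,0,0.078,-1],[-0.003,0.0035,0,0,0,0.078,-1],[-0.003,0.004,0,0,0,0.078,-1],[-0.0025,0.004,0,0,0,0.078,-1],[-0.0025,0.004,0,0,0,0.078,-1],[-0.002,0.0045,0,0,0,0.078,-1],[-0.0015,0.0045,0,0,0,0.078,-1],[-0.001,0.0045,0,0,0,0.07,-1],[0,0,0,0,0,0.03,-1],[0,0,0,0,0,0,-1]]

```text
t: 32.85
tcp_pos: [0.3809, 0.2607, 0.1841]
tcp_rot: [[0.992, 0.123, 0.001], [0.123, -0.992, 0.006], [0.002, -0.006, -1.0]]
contact_force: [0.1, -0.8, -1.8]
opening: 0.0139
```

```bash
cat >> h.py <<'E'
def look(tag,z=(.17,.22),box=(.34,.43,.12,.235)):
    s=st()
    for n in ['side','top']:
        im,d=robot.grab_frame(n); np.save(n+tag+'.npy',d); im=im[...,::-1]
        a=im[150:260,90:240] if n=='top' else im[110:220,280:430]
        cv2.imwrite(f'pics/{n}{tag}.png',cv2.resize(a,None,fx=5,fy=5,interpolation=cv2.INTER_CUBIC))
        fitbar(n,d,z[0],z[1],box,.007)
E
python3 -c "
from h import *
look('22',(.18,.225))
plan([([.375,.2594,.175],96.6,4)],-1)"
```

```text
t 32.85 p [0.3809 0.2607 0.1841] phi 97.06 zax [ 0.001  0.006 -1.   ] F [ 0.1 -0.8 -1.8] M [ 0.09 -0.02 -0.03] open 0.0139
side 156 az -84.06 end [0.3879 0.2346] tip [0.3976 0.1412] len 0.0939 z handle 0.2143 z tip 0.2158
top 160 az -82.6 end [0.3839 0.235 ] tip [0.396  0.1417] len 0.0941 z handle 0.2142 z tip 0.2163
rows 4
[[[-0.0015,0.0002,0.0023,-0.001,0,0.002,-1],[-0.0015,0.0002,0.0022,-0.002,-0.001,0.003,-1],[-0.0015,0.0001,0.0023,-0.001,0,0.002,-1],[-0.0015,0.0002,0.0023,-0.002,-0.001,0.002,-1]]]
end [0.375  0.2594 0.175 ]
```

View pics/side22.png

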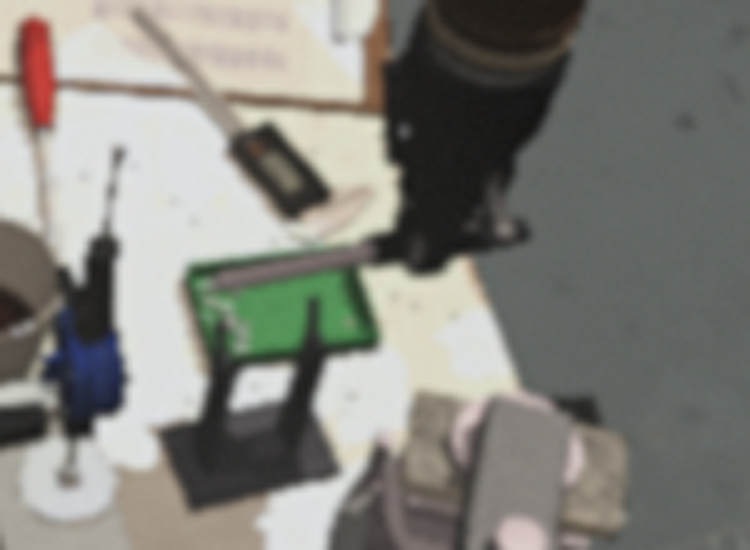

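jog_arm:
  moves:
    - [[-0.0025,-0.0005,0.005,0.008,0,0,-1],[-0.002,-0.0005,0.008,0.008,0,0,-1],[-0.002,-0.0005,0.008,0.008,0,0,-1],[-0.0015,-0.0004,0.006,0,0,0,-1],[0,0,0.002,0,0,0,-1],[0,0,0,0,0,0,-1]]

```text
t: 33.55
tcp_pos: [0.3711, 0.262, 0.1515]
tcp_rot: [[0.992, 0.125, -0.004], [0.125, -0.992, 0.031], [0.0, -0.031, -1.0]]
contact_force: [0.6, 0.6, -2.2]
opening: 0.0135
```

```bash
python3 -c "
from h import *
look('23',(.155,.2))"
```

```text
t 33.55 p [0.3711 0.262  0.1515] phi 97.21 zax [-0.004  0.031 -1.   ] F [ 0.6  0.6 -2.2] M [0.04 0.01 0.  ] open 0.0135
side 149 az -84.22 end [0.3785 0.2345] tip [0.3878 0.1424] len 0.0926 z handle 0.1795 z tip 0.1809
top 150 az -82.31 end [0.3743 0.235 ] tip [0.3869 0.1418] len 0.094 z handle 0.1807 z tip 0.1809
```

jog_arm:
  moves:
    - [[0.001,0,0.006,0.002,0,0,-1],[0,0,0.008,0,0,0,-1],[0,0,0.008,0,0,0,-1],[0,0,0.008,0,0,0,-1],[0,0,0.006,0,0,0,-1],[0,0,0.004,0,0,0,-1],[0,0,0,0,0,0,-1]]

```text
t: 34.35
tcp_pos: [0.3731, 0.2642, 0.1088]
tcp_rot: [[0.992, 0.126, -0.002], [0.126, -0.992, 0.034], [0.002, -0.034, -0.999]]
contact_force: [-0.4, -0.5, -1.2]
opening: 0.014
```

```bash
python3 -c "
from h import *
look('24',(.12,.15))"
```

```text
t 34.35 p [0.3731 0.2642 0.1088] phi 97.21 zax [-0.002  0.034 -0.999] F [-0.4 -0.5 -1.2] M [ 0.07  0.06 -0.02] open 0.014
side 140 az -83.5 end [0.3797 0.2343] tip [0.3899 0.1443] len 0.0906 z handle 0.1369 z tip 0.1373
top 135 az -82.34 end [0.3765 0.2357] tip [0.3887 0.1455] len 0.091 z handle 0.1372 z tip 0.1388
```

View pics/side24.png

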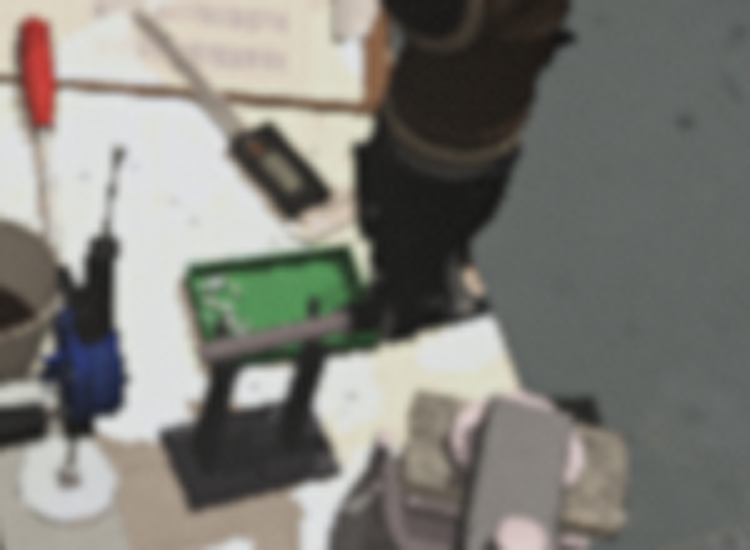

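View pics/top24.png

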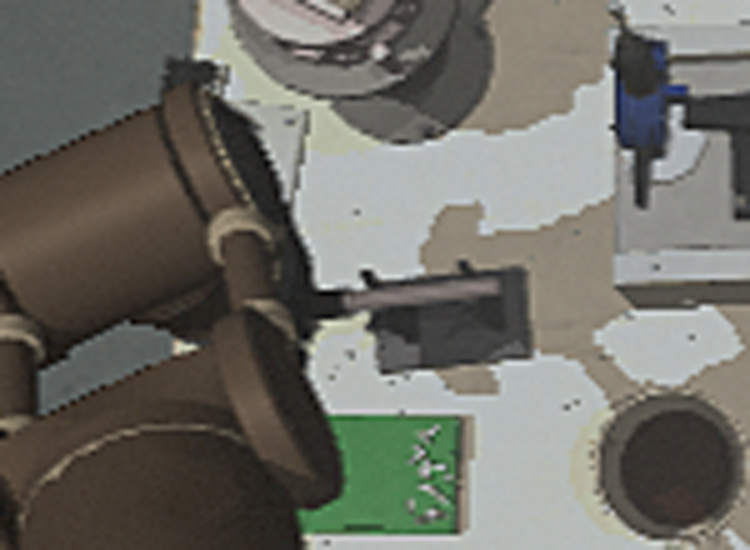

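jog_arm:
  moves:
    - [[-0.0005,0.0015,0.002,0,0,0,-1],[0,0.001,0.002,0,0,0,-1],[0,0.0005,0.002,0,0,0,-1],[0,0,0.0015,0,0,0,-1],[0,0,0,0,0,0,-1]]

```text
t: 34.95
tcp_pos: [0.3746, 0.2619, 0.1025]
tcp_rot: [[0.992, 0.126, 0.001], [0.126, -0.991, 0.036], [0.006, -0.035, -0.999]]
contact_force: [-0.6, 0.5, -2.0]
opening: 0.0142
```

```bash
python3 -c "
from h import *
look('25',(.12,.15))"
```

```text
t 34.95 p [0.3746 0.2619 0.1025] phi 97.21 zax [ 0.001  0.036 -0.999] F [-0.6  0.5 -2. ] M [ 0.04  0.03 -0.01] open 0.0142
side 139 az -83.87 end [0.3816 0.2342] tip [0.3915 0.1416] len 0.0931 z handle 0.131 z tip 0.1306
top 137 az -82.48 end [0.3779 0.2344] tip [0.39   0.1422] len 0.093 z handle 0.1313 z tip 0.1315
```

jog_arm:
  moves:
    - [[-0.0012,0,0,0,0,0,-1],[-0.0012,0,0.001,0,0,0,-1],[0,0,0.001,0,0,0,-1],[0,0,0,0,0,0,-1]]

```text
t: 35.45
tcp_pos: [0.3724, 0.2619, 0.1014]
tcp_rot: [[0.992, 0.126, 0.002], [0.126, -0.991, 0.036], [0.007, -0.035, -0.999]]
contact_force: [-0.4, -0.1, 0.8]
opening: 0.0138
```

```bash
python3 -c "
from h import *
look('26',(.12,.15))"
```

```text
t 35.45 p [0.3724 0.2619 0.1014] phi 97.22 zax [ 0.002  0.036 -0.999] F [-0.4 -0.1  0.8] M [-0.09  0.08  0.  ] open 0.0138
side 135 az -84.47 end [0.3798 0.2346] tip [0.3887 0.1422] len 0.0928 z handle 0.1297 z tip 0.1305
top 136 az -82.25 end [0.3756 0.2343] tip [0.3881 0.1422] len 0.093 z handle 0.1298 z tip 0.1304
```

jog_arm:
  moves:
    - [[0,0,0,0,0,0,-0.5],[0,0,0,0,0,0,0],[0,0,0,0,0,0,1],[0,0,0,0,0,0,1],[0,0,0,0,0,0,1],[0,0,0,0,0,0,1],[0,0,0,0,0,0,1]]

```text
t: 36.25
tcp_pos: [0.3738, 0.2626, 0.1019]
tcp_rot: [[0.992, 0.126, 0.005], [0.126, -0.991, 0.037], [0.01, -0.037, -0.999]]
contact_force: [-0.1, 1.3, 0.5]
opening: 0.085
```

```bash
python3 -c "
from h import *
for n in ['side','top']: fitbar(n,np.load(n+'0.npy'),.12,.15,(.34,.43,.12,.235),.007)
look('27',(.12,.15))"
```

```text
side 138 az -83.82 end [0.3794 0.2347] tip [0.3894 0.1427] len 0.0926 z handle 0.1298 z tip 0.1287
top 133 az -82.33 end [0.3756 0.2344] tip [0.3881 0.1419] len 0.0934 z handle 0.1298 z tip 0.1293
t 36.25 p [0.3738 0.2626 0.1019] phi 97.23 zax [ 0.005  0.037 -0.999] F [-0.1  1.3  0.5] M [-0.04 -0.03  0.08] open 0.085
side 135 az -83.23 end [0.3789 0.2333] tip [0.3897 0.1424] len 0.0915 z handle 0.1288 z tip 0.1292
top 134 az -82.57 end [0.3758 0.2352] tip [0.3879 0.1425] len 0.0935 z handle 0.1299 z tip 0.129
```

View pics/side27.png

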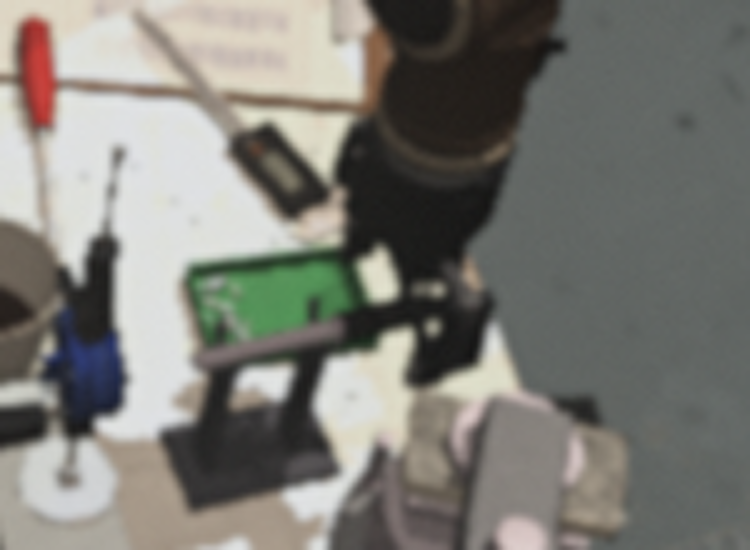

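jog_arm:
  moves:
    - [[0,0,-0.006,0,0,0,1],[0,0,-0.012,0,0,0,1],[0,0,-0.015,0,0,0,1],[0,0,-0.02,0,0,0,1],[0,0,-0.02,0,0,0,1],[0,0,-0.02,0,0,0,1],[0,-0.02,-0.01,0,0,0,1],[0,-0.03,0,0,0,0,1],[0,-0.03,0,0,0,0,1],[0,-0.03,0,0,0,0,1],[0,-0.03,0,0,0,0,1],[0,-0.03,0,0,0,0,1],[0,0,0,0,0,0,1]]

```text
t: 37.65
tcp_pos: [0.3539, 0.4343, 0.2304]
tcp_rot: [[0.992, 0.123, 0.017], [0.122, -0.991, 0.047], [0.023, -0.044, -0.999]]
contact_force: [-0.3, 0.3, -0.2]
opening: 0.0852
```

```bash
python3 -c "
from h import *
for n in ['side','top']: fitbar(n,np.load(n+'0.npy'))
look('28',(.1235,.137),(.35,.41,.13,.31))
for n in ['side','top']:
  C=cloud(n,np.load(n+'28.npy')); P=C.reshape(-1,3); C0=cloud(n,np.load(n+'0.npy')).reshape(-1,3)
  for Q in (C0,P):
    r=np.hypot(*(Q[:,:2]-AX).T); m=(Q[:,2]>.25)&(Q[:,2]<.29)&(r<.065); print(n,'board z',np.percentile(Q[m,2],[25,50,75,90,97]),m.sum())
"
python3 unw.py 29
```

```text
side 228 az -83.92 end [0.3734 0.289 ] tip [0.3889 0.1426] len 0.1472 z handle 0.132 z tip 0.1292
top 240 az -83.09 end [0.3697 0.2895] tip [0.3876 0.1419] len 0.1488 z handle 0.132 z tip 0.1293
t 37.65 p [0.3539 0.4343 0.2304] phi 97.01 zax [ 0.017  0.047 -0.999] F [-0.3  0.3 -0.2] M [-0.04  0.01  0.  ] open 0.0852
side 222 az -83.96 end [0.3736 0.2891] tip [0.3891 0.1427] len 0.1472 z handle 0.1314 z tip 0.1292
top 223 az -82.57 end [0.3686 0.2901] tip [0.3879 0.1423] len 0.1491 z handle 0.1324 z tip 0.1298
side board z [0.25886894 0.26038258 0.26236446 0.28496084 0.28670144] 548
side board z [0.27364581 0.27561828 0.27749498 0.28386206 0.28578148] 624
top board z [0.25892647 0.26078969 0.28345564 0.28545299 0.28706478] 572
top board z [0.27405912 0.27618741 0.28272953 0.28546074 0.28700369] 670
t 37.75 p [0.3539 0.4313 0.2295] phi 96.94 zax [ 0.016  0.044 -0.999] F [-0.8 -0.3 -0.4] M [-0.04 -0.02 -0.03] open 0.0856
r 0.2824 az 136.14  Frad 0.4 Ftan(ccw+) 0.8 Fz -0.4
top dips [(np.float64(153.5), np.float64(176.0), np.float64(164.1), 988), (np.float64(186.0), np.float64(193.0), np.float64(189.2), 132), (np.float64(196.0), np.float64(203.5), np.float64(199.6), 132), (np.float64(212.5), np.float64(232.00000000000003), np.float64(222.1), 775), (np.float64(241.5), np.float64(250.00000000000003), np.float64(245.6), 157), (np.float64(252.50000000000003), np.float64(261.0), np.float64(257.0), 182), (np.float64(270.5), np.float64(293.5), np.float64(281.8), 1069)]
side dips [(np.float64(256.0), np.float64(260.50000000000006), np.float64(258.2), 61), (np.float64(275.5), np.float64(293.5), np.float64(284.2), 751)]
```

View pics/side29.png

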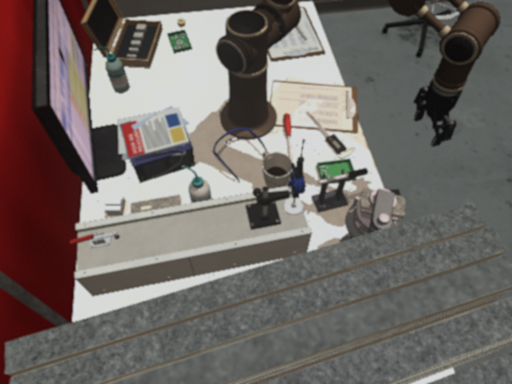

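View pics/top29.png

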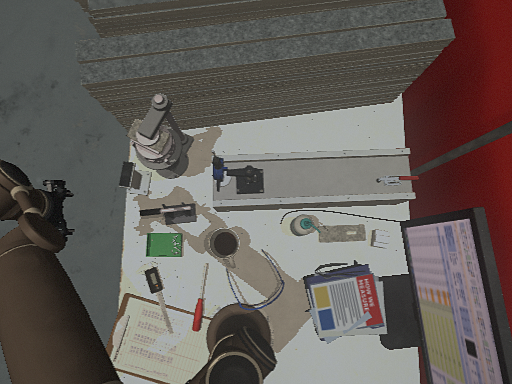

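```bash
python3 -c "
from plant import robot
print(robot.finish_job())"
```

```text
the job is handed in; nothing more can be done
None
```

The board is clamped against the head, the bar is back on its rest, and the job was handed in at about 38 s. I used three hole-to-hole strokes, turning the collar about 142° clockwise in all.

**Clamping:** free turning took about 5–6 N at the handle. On the third stroke it rose to 19 N. I eased off, pushed again, and it climbed straight back to 19.6 N, well under the 40 N of forcing. The board rose about 15 mm in both cameras. After the last push the collar eased back about 1–2°; since I tested it only while pushing, some firmness could have been lost there.

**Bar on its rest:** its position agrees with the first pictures to about 1 mm, and its direction to about 0.5°. The last pictures show nothing else moved, and the gripper is clear of everything.

**What went wrong or disagreed:**
- **First grasp:** it missed. The fingers closed on top of the handle and turned the bar about 6° in its forks. The fingertips sat about 20 mm higher than the stated tool geometry, so I regripped lower and measured from there.
- **Grip reading:** under the clamping push the gripper tilted on the handle, and the opening then read about 14 mm instead of 17. The bar tilted about 2°, so I levelled it before laying it down.

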